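# Unplug the charger in the bedside charging cupboard

### The arm

A 7-joint arm with a two-finger parallel gripper is mounted at the origin on the work surface. World frame = base frame: x ahead of the robot, y to its left, z up, the work surface at z = 0. Lengths are in m, angles in rad, forces in N, time in s.
With the tool pointing down it reaches from about 0.4 to 0.9 m from the base axis. Payload 5.5 kg.
Tool frame: the origin (TCP) lies between the finger pads; the fingertips stand 25 mm ahead of it and the grasp point (between the pads) lies 6 mm ahead of it; z points along the fingers, x is the direction in which the jaws open and shut, and the axes are right-handed (so a half turn about z gives the same grasp; the last joint's range is limited). The gripper opens to 92 mm and grips with 3 to 60 N. Pads are 19 mm wide; open, the fingers measure 130 mm over their backs; the gripper's body (75 mm by 190 mm) begins 47 mm behind the grasp point.
Start: joints at [1.369, 0.501, -0.427, 1.55, 0.221, 1.138, -0.21], TCP at [0.291, -0.581, 0.252] pointing down, gripper open.
Joint ranges: [-2.88, 2.88], [-0.31, 2.03], [-1.54, 1.56], [0.2, 2.42], [-1.41, 4.55], [0.19, 2.02], [-2.57, 2.57]. Speed limits (rad/s): [2.57, 2.57, 3.14, 3.14, 3.14, 3.14, 3.14].

### API

Orientations are given as a rotation vector (axis times angle).
In Python, from rig import manip, eyes gives the robot as it stands.
- The arm moves only by the tool arm_command, never from a script. Its argument "deltas" is a list of rows, each an object with "linear": the shift along the world's x, y, z in mm, a list of three; "rot": the turn, a rotation vector about the world's x, y, z in rad, a list of three; "gripper": the closure, from -1 (fully open) to 1 (shut), so that 0 is half open. A call has 1 to 12 rows; each row shifts and turns the commanded pose from where the row before left it; what a row does not reach is not made up. A row lasts 1/12 s, in which the tool goes at most 41.7 mm and 7.16 degrees, less where a joint would pass 70% of its speed; a pose out of reach is approached as far as the arm can. A call is refused whole if a number of a shift passes 41.7 or a number of a turn 0.125, either way. A call with a gripper value outside its range is refused whole. The fingers move at their own pace and stop on an object; "force" is the grip in N (left out, the last holds). Time passes only in rows, so rows that do not move let the fingers close. It gives the time, the measured TCP pose, the force and the opening at its end, in the units of the state.
- manip.get_state(): the state, without advancing time (a new reading comes with each control period).
- eyes.snapshot(name): name is "scene" or "side" or "wrist"; returns a dict with "image" (420x560x3 uint8, blue, green, red), "range_z" (420x560 float32, m along the optical axis (not along the pixel's ray), 0 where there is no reading), "camera_matrix" (3x3 intrinsics, pixels), "R" (3x3) and "t" (3): a world point X has camera coordinates R X + t. Camera axes: x right, y down, z forward; pixel columns grow to the right and rows downward; lengths in m; the calibration is good to about 2 mm. A picture is of the moment at which its call begins.
- manip.job_done(): hands the job in, once; it reports no verdict.
The state is a dict: "clock": time; "joint_pos": joint angles; "joint_vel": joint speeds; "joint_efforts": joint torques, N m; "position": TCP position; "eef_rot": TCP orientation; "ft_force": force on the tool from outside, world axes, zero at the start; "ft_torque": the same for the moment, N m; "width": finger opening in m.
Only numpy, scipy, OpenCV 4.12 (cv2) and the standard library are available. Lean on these libraries where they do the work, as an engineer would, in place of code of your own. Each camera call takes 0.05 s, during which the arm holds its last target.

### The job

A guest is checking out: swing the little bedside charging cupboard's door wide open by its handle, about square to the cupboard, and leave it open, then pull the box-shaped charger out of its socket and lay it down flat inside the wooden tray, without dropping it from a height. Leave the round night-light plugged in, and leave the glass, bottle and everything else on the desk standing where they are.

Things in the scene. Friction and masses are not known exactly. Their poses are not given: they have to be found in the camera images.
- cupboard: Fixed wooden charging cupboard, 200 wide (y) x 220 deep (x) x 198 high. Origin: on the desk, middle of the front plane (the closed door's inner face); x points into it, away from the robot, y to its left, z up. Side walls 10 thick, outer faces at y = +-100: 115 high for the first 100 of depth, 180 high behind that. Open above at the front, roofed behind.
- door (a joint): Door angle, rad: 0 shut, growing as its free edge swings out to the robot (clockwise from above), 1.57 square open, limit 1.9. Starts shut or ajar (up to 0.25). No latch; stays where left, friction about 0.15 N m. The upright door is 200 wide, 15 thick, its top 140 above the desk, hinged at the cupboard's left front edge (cupboard x = 0, y = +100).
- door_handle (a point): Middle of the handle, a vertical steel bar 12 in diameter, 150 from the hinge, its axis 35 in front of the door's outer face (50 from its inner face). The bar spans 63 to 123 above the desk (this point: 93), with a 12 thick stub to the door at each end. Pinch it from above, fingers either side along the door. Turns with the door: x into the cupboard, y along the door to the hinge.
- roof_edge (a point): Middle of the lower front edge of the cupboard's fixed roof shelf: cupboard x = 100, 180 above the desk. The shelf is 18 thick, 200 wide and runs back from here to x = 220. A gripper pointing straight down at a plug hits it, so tilt the tool to lie along the plug.
- socket_face (a point): Middle of the sloping steel socket face inside the cupboard: cupboard x = 110, y = 0, 65 above the desk. The face's normal leans 34 degrees from vertical towards the door. Two sockets, mouths at cupboard y = +36 and -36 from here; one holds the charger, the other the night-light, either way round.
- door_lip (a point): Middle of the lower inner edge of a guard lip on the door: 8 thick, along the door's top from 60 to 185 from the hinge, reaching 50 inward from the door's inner face, underside 132 above the desk. Shut, it overhangs the plugs so that they cannot be drawn out; it swings away with the door.
- door_hinge (a point): Point on the door's vertical hinge line, 74 above the desk. The point turns with the door.
- charger: Box-shaped white charger, about 140 g: body 85 long (z) x 36 wide (y) x 44 thick (x). Origin: centre of the body's underside, on the socket face; z points out of the socket, 34 deg from vertical towards the robot at first; y level. A grey shank below, 16 x 24 x 26 long, is held by sprung rollers: a pull along z of 10 to 17 N frees it; clear of the socket after 30. 30 free beside its y faces.
- charger_top (a point): Middle of the charger's free end, 85 from its origin along z.
- charger_foot (a point): End of the charger's shank, 26 below its origin (z = -26).
- nightlight: Round white plug-in night-light, 40 in diameter and 62 long with a domed end, in the other socket, same axes and origin as the charger. Must stay plugged in.
- tray: Fixed open tray of dark wood, 220 (x) x 170 (y) outside, 30 high, walls and floor 5 thick. Origin: centre of its underside, on the desk; z up.
- tumbler: Drinking glass, 68 in diameter, 90 high; origin centre of the base. Stands in front and to the right of the cupboard. Leave standing.
- bottle: Glass water bottle, 62 in diameter, 190 high; origin centre of the base. Stands close to the cupboard's right side. Leave standing.
- mug: White mug, 80 in diameter, 90 high, its handle at +y; origin centre of the base. Leave in place.
- notebook: Black notebook 140 (x) x 200 (y) x 16, flat on the desk; origin centre of the underside. Leave in place.
- remote: Black remote control 170 (x) x 45 (y) x 18, lying on a stack of magazines (30 high) at the left; origin centre of the underside. Leave in place.
- clock: Wooden bedside clock 50 (x) x 130 (y) x 75; origin centre of the underside. Leave in place.
- tissuebox: Grey tissue box 120 x 120 x 120 high; origin centre of the underside. Leave in place.
Mind the look-alikes: they are no part of the job. Leave any purple or red look-alike of the charger alone.

How it is judged:
On the way, in this order (a step that is already met when the one before it is completed fails the run):
1. the door is open to at least 1.2 rad (about 70 degrees) while the charger is still plugged in (value of joint door above 1.2 rad and distance of charger from where it was at the start of the episode below 0.01 m), for 0.2 s.
2. the charger is out of its socket (60 mm or more from where it was) with the door still open (distance of charger from where it was at the start of the episode above 0.06 m and value of joint door above 1.2 rad), for 0.1 s.
At the end, for the whole second after the job is handed in: The charger lies flat, still and released wholly inside the tray (both ends between its walls, under 50 mm above the desk); the door is open 1.2 rad or more; the night-light is within 10 mm of where it was (still plugged in), everything else within 30 mm (x of charger_top in the frame of tray between -0.106 and 0.106 m and y of charger_top in the frame of tray between -0.081 and 0.081 m and height (world z) of each of charger_top, charger_foot below 0.05 m and x of charger_foot in the frame of tray between -0.106 and 0.106 m and y of charger_foot in the frame of tray between -0.081 and 0.081 m and linear speed of charger below 0.02 m/s and contact force between the fingers and charger below 0.1 N and value of joint door above 1.2 rad and distance of nightlight from where it was at the start of the episode below 0.01 m and distance of each of tumbler, bottle, mug, notebook, remote, clock, tissuebox from where it was at the start of the episode below 0.03 m); the robot touches nothing.
It fails at once if the night-light was moved by more than 10 mm (distance of nightlight from where it was at the start of the episode above 0.01 m).
It fails at once if the charger was dropped from a height (falling faster than 0.9 m/s, out of the fingers) (linear speed of charger above 0.9 m/s and contact force between the fingers and charger below 0.05 N).
It fails at once if the glass, the bottle or the mug was moved by more than 30 mm or tipped (distance of any of tumbler, bottle, mug from where it was at the start of the episode above 0.03 m or angle between any of tumbler, bottle, mug's own z axis and vertical above 0.4 rad).
It fails at once if the notebook, remote control, clock or tissue box was moved by more than 30 mm (distance of any of notebook, remote, clock, tissuebox from where it was at the start of the episode above 0.03 m).
It also fails if it takes over 58 s, if anything falls off the work surface, if the arm or the gripper's body presses on something with over 40 N, if the wrist force passes 120 N, or if a joint passes its speed limit or range.

## Working session

There is one attempt and no reset: what is moved stays moved. The work goes in short steps, Python scripts to look and compute and a tool call to move; the robot and the scene stay as the last step left them, time stands still between calls to the robot, and variables do not carry over. Pictures are saved under pics/ and viewed, and the job is handed in when it is done.

Besides the shell and the picture viewer there is one more tool, called after "Call:" as name(argument=value, ...) on one line, values as JSON. arm_command: Moves the arm, as the interface text tells. Its arguments: {"type":"object","properties":{"deltas":{"type":"array","items":{"type":"object","properties":{"linear":{"type":"array","items":{"type":"number"}},"rot":{"type":"array","items":{"type":"number"}},"gripper":{"type":"number"}}}},"force":{"type":"number"}},"required":["deltas"]}

```bash
ls; mkdir -p pics; python3 - <<'E'
from rig import manip, eyes
import cv2,numpy as np
s=manip.get_state();print(s)
for n in["scene","side","wrist"]:
    d=eyes.snapshot(n);cv2.imwrite(f"pics/{n}0.png",d["image"]);np.savez(f"pics/{n}0.npz",**d)
    print(n,d["camera_matrix"].tolist(),(-d["R"].T@d["t"]).round(3),d["R"].round(3).tolist())
E
```

```text
pics
{'clock': 0.0, 'joint_pos': array([ 1.36920331,  0.50182883, -0.4267638 ,  1.55145772,  0.22083796,
        1.13832069, -0.21032986]), 'joint_vel': array([ 6.32272295e-05, -5.24527383e-04,  4.14303944e-05,  3.98678455e-04,
        8.35521605e-04,  1.35008672e-04,  3.35951522e-04]), 'joint_efforts': array([-4.25285489e-04, -5.66589582e+01, -5.81651241e+00, -2.79109579e+01,
       -6.85730972e-02,  3.10001266e-02,  1.74736583e-04]), 'position': array([ 0.29099051, -0.58048731,  0.25068462]), 'eef_rot': array([-2.67247839e+00,  1.64953405e+00,  2.60154010e-03]), 'ft_force': array([0.02304671, 0.09377585, 0.36817002]), 'ft_torque': array([-0.01715016,  0.07693887, -0.0259073 ]), 'width': 0.09189794491778955}
scene [[420.70780566279115, 0.0, 270.79290815411883], [0.0, 420.70780566279115, 224.60244756794435], [0.0, 0.0, 1.0]] [1.021 0.027 1.245] [[0.203, 0.979, 0.006], [0.897, -0.183, -0.403], [-0.394, 0.087, -0.915]]
side [[382.04292173726515, 0.0, 277.2642735267002], [0.0, 382.04292173726515, 211.51850435838273], [0.0, 0.0, 1.0]] [0.185 0.921 0.723] [[-0.915, -0.403, -0.017], [-0.217, 0.529, -0.821], [0.34, -0.747, -0.571]]
wrist [[363.24402506673164, 0.0, 279.28661374227505], [0.0, 363.24402506673164, 208.603421784631], [0.0, 0.0, 1.0]] [ 0.365 -0.544  0.384] [[0.449, -0.894, -0.002], [-0.853, -0.429, 0.298], [-0.267, -0.132, -0.955]]
```

View pics/scene0.png

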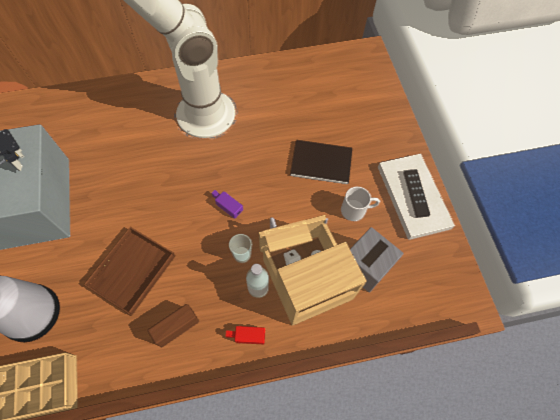

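View pics/side0.png

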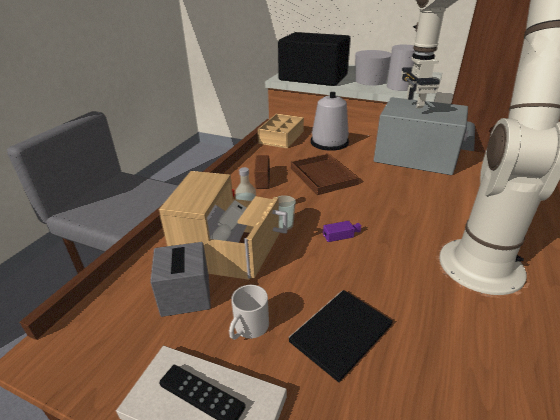

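View pics/wrist0.png

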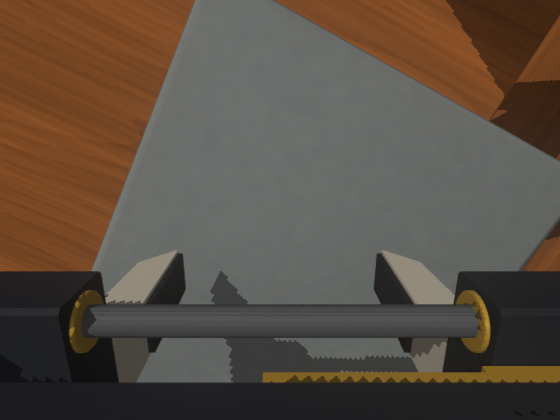

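```bash
python3 - <<'E'
import cv2,numpy as np
a=cv2.imread("pics/scene0.png")[190:330,220:400]
b=cv2.imread("pics/side0.png")[155:290,145:305]
cv2.imwrite("pics/c1.png",cv2.resize(a,None,fx=4,fy=4,interpolation=cv2.INTER_CUBIC))
cv2.imwrite("pics/c2.png",cv2.resize(b,None,fx=4,fy=4,interpolation=cv2.INTER_CUBIC))
E
```

```text
(no output)
```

View pics/c1.png

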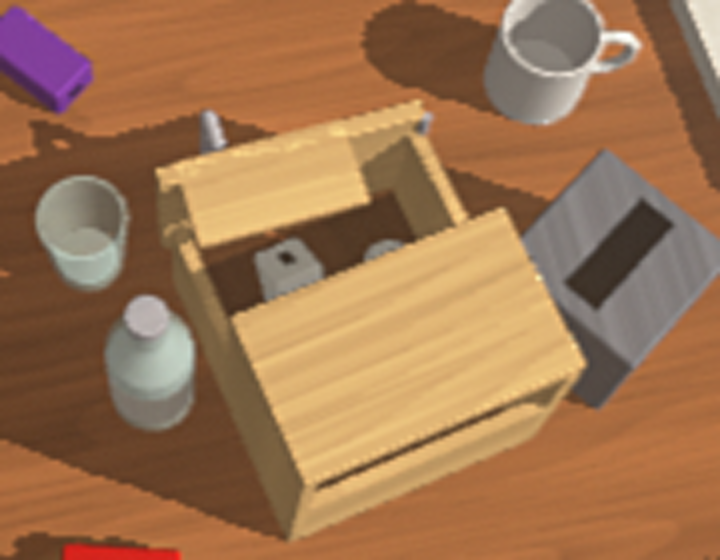

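View pics/c2.png

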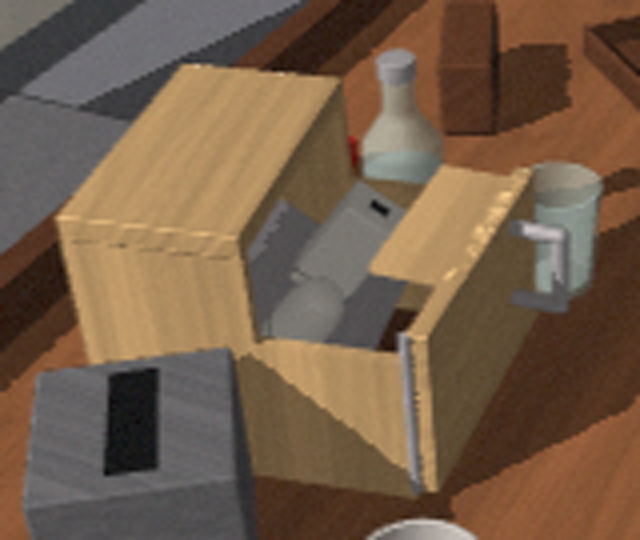

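```bash
cat > h.py <<'E'
import numpy as np,cv2
def cloud(d):
    z=d["range_z"];K=d["camera_matrix"];v,u=np.indices(z.shape)
    c=np.stack([(u-K[0,2])/K[0,0]*z,(v-K[1,2])/K[1,1]*z,z],-1)
    P=(c-d["t"])@d["R"]; P[z==0]=np.nan; return P
def proj(d,X):
    c=d["R"]@np.asarray(X)+d["t"];return (d["camera_matrix"]@c)[:2]/c[2]
def ray(d,u,v,h):
    K=d["camera_matrix"];r=d["R"].T@np.array([(u-K[0,2])/K[0,0],(v-K[1,2])/K[1,1],1]);o=-d["R"].T@d["t"]
    return o+r*(h-o[2])/r[2]
E
python3 - <<'E'
from h import *
d=dict(np.load("pics/scene0.npz"));P=cloud(d)
def rect(box,z0,z1,name):
    x0,y0,x1,y1=box;Q=P[y0:y1,x0:x1].reshape(-1,3);Q=Q[(Q[:,2]>z0)&(Q[:,2]<z1)]
    r=cv2.minAreaRect((Q[:,:2]*1000).astype(np.float32));print(name,len(Q),Q[:,2].mean().round(4),np.round(r[0],1),np.round(r[1],1),round(r[2],1),cv2.boxPoints(r).round(0).tolist())
    return Q
print(P[250,130],P[290,320],P[258,290])
rect((250,200,380,330),.190,.206,"roof")
rect((75,220,180,320),.022,.040,"tray")
Q=rect((250,210,345,250),.130,.150,"door")
for n,b in dict(tumb=(225,230,255,265),bottle=(243,260,272,300),mug=(338,183,382,224),tissue=(345,225,405,295),clock=(125,300,205,350),handle=(266,214,282,232)).items():
    x0,y0,x1,y1=b;q=P[y0:y1,x0:x1].reshape(-1,3);q=q[q[:,2]>(.03)]
    print(n,np.nanmin(q,0).round(3),np.nanmax(q,0).round(3))
d=dict(np.load("pics/side0.npz"));P=cloud(d)
rect((155,165,240,245),.190,.206,"roof side")
rect((285,145,365,200),.022,.040,"tray side")
rect((240,190,285,245),.132,.148,"door side")
E
```

```text
[ 0.48388186 -0.30518218  0.00453338] [0.77301991 0.21269177 0.1951586 ] [0.65504847 0.16350052 0.13961851]
roof 3459 0.1962 [736.3 194.1] [143.8 272.1] 3.6 [[656.0, 325.0], [673.0, 54.0], [816.0, 63.0], [800.0, 334.0]]
tray 515 0.0272 [ 551.2 -306.7] [174.3 220.5] 47.7 [[411.0, -297.0], [574.0, -445.0], [691.0, -316.0], [528.0, -168.0]]
door 1115 0.138 [580. 191.] [198.1 100.1] 81.1 [[515.0, 101.0], [614.0, 85.0], [645.0, 281.0], [546.0, 297.0]]
tumb [0.533 0.001 0.03 ] [0.669 0.068 0.19 ]
bottle [0.616 0.032 0.03 ] [0.713 0.112 0.192]
mug [0.445 0.378 0.03 ] [0.527 0.494 0.092]
tissue [0.601 0.275 0.03 ] [0.786 0.484 0.201]
clock [ 0.672 -0.317  0.03 ] [ 0.798 -0.125  0.08 ]
handle [0.515 0.115 0.066] [0.571 0.16  0.142]
roof side 1981 0.1973 [736.1 202.3] [126.6 251.8] 8.8 [[654.0, 317.0], [693.0, 68.0], [818.0, 88.0], [779.0, 336.0]]
tray side 345 0.0272 [ 549.7 -307. ] [173.4 227.1] 47.4 [[407.0, -294.0], [574.0, -448.0], [692.0, -320.0], [525.0, -166.0]]
door side 848 0.139 [596.6 196.7] [ 95.1 205.2] 4.9 [[540.0, 295.0], [558.0, 90.0], [653.0, 99.0], [635.0, 303.0]]
```

```bash
python3 - <<'E'
from h import *
d=dict(np.load("pics/scene0.npz"));P=cloud(d)
for u,v in [(347,242),(278.7,268.7),(366,281),(296,312)]: print(ray(d,u,v,.198).round(4))
m=((P[...,2]>.190)&(P[...,2]<.206)).astype(np.uint8);m[:, :272]=0;m[:, 372:]=0
n,l,s,c=cv2.connectedComponentsWithStats(m);k=1+s[1:,4].argmax();print(s[k]);m=(l==k).astype(np.uint8)
m=cv2.morphologyEx(m,cv2.MORPH_OPEN,np.ones((7,7)))
h,_=cv2.findContours(m,cv2.RETR_EXTERNAL,cv2.CHAIN_APPROX_NONE)
h=max(h,key=cv2.contourArea);q=np.array([ray(d,*p[0],.198)[:2]*1000 for p in h],np.float32)
r=cv2.minAreaRect(q);print(r,cv2.boxPoints(r))
# door: plane-ish points, along outer top edge
for (x0,y0,x1,y1) in [(255,210,335,250)]:
    m=((P[...,2]>.125)&(P[...,2]<.150)).astype(np.uint8);mm=np.zeros_like(m);mm[y0:y1,x0:x1]=m[y0:y1,x0:x1]
    v,u=np.where(mm);q=np.array([ray(d,a,b,.14)[:2]*1000 for a,b in zip(u,v)],np.float32)
    r=cv2.minAreaRect(q);print('door',r,cv2.boxPoints(r))
# handle
for u,v in [(272,219),(270.5,218),(274,226)]:
    print('handle',ray(d,u,v,.123).round(4),P[int(v),int(u)].round(4))
o=cv2.imread("pics/scene0.png")
a=cv2.imread("pics/scene0.png")[205:285,250:350]
cv2.imwrite("pics/c3.png",cv2.resize(a,None,fx=7,fy=7,interpolation=cv2.INTER_NEAREST))
E
```

```text
[0.6609 0.3156 0.198 ]
[0.6971 0.121  0.198 ]
[0.7745 0.334  0.198 ]
[0.816  0.1396 0.198 ]
[ 277  242   89   69 3444]
((735.6568603515625, 224.4364013671875), (120.52684020996094, 199.8604736328125), 11.278315544128418) [[657.0133   310.65085 ]
 [696.1011   114.649925]
 [814.3004   138.22195 ]
 [775.21265  334.22287 ]]
door ((581.377197265625, 191.16860961914062), (199.0467987060547, 96.73360443115234), 82.16280364990234) [[519.8913    99.17004 ]
 [615.7214    85.979576]
 [642.8631   283.16718 ]
 [547.033    296.35764 ]]
handle [0.5212 0.1405 0.123 ] [0.5223 0.1402 0.1256]
handle [0.5171 0.1368 0.123 ] [0.5177 0.1352 0.125 ]
handle [0.5442 0.1416 0.123 ] [0.5475 0.1408 0.1307]
```

View pics/c3.png

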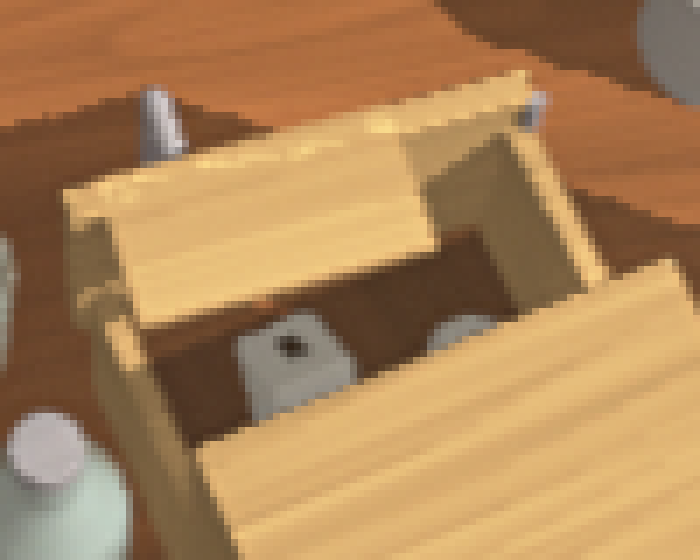

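```bash
python3 - <<'E'
from h import *
d=dict(np.load("pics/scene0.npz"))
s=dict(np.load("pics/side0.npz"))
a=ray(d,259.4,232.3,.14);b=ray(d,325,215.2,.14);print(a,b,np.linalg.norm(a-b),np.degrees(np.arctan2(*(a-b)[1::-1])))
a=ray(d,270,251.5,.14);b=ray(d,312,240.5,.14);print('lip inner',a,b,np.linalg.norm(a-b),np.degrees(np.arctan2(*(a-b)[1::-1])))
yaw=np.radians(11.28);o=np.array([.5787,.1931])
ex=np.array([np.cos(yaw),np.sin(yaw)]);ey=np.array([-ex[1],ex[0]]);h=o+.1*ey
print('hinge',h)
im=[cv2.imread("pics/scene0.png"),cv2.imread("pics/side0.png")]
for th,col in[(.12,(0,255,0)),(.2,(255,0,0))]:
    dd=np.array([np.cos(yaw-np.pi/2-th),np.sin(yaw-np.pi/2-th)]);n=np.array([dd[1],-dd[0]])
    print(th,'handle',h+.15*dd+.05*n,n)
    pts=[[*(h+.15*dd+.05*n),z] for z in(.063,.123)]+[[*(h+.2*dd+.015*n),.14],[*(h+.015*n),.14],[*(h+.185*dd-.05*n),.14]]
    # charger top
    for k,c in enumerate((d,s)):
        for p in pts:
            u=proj(c,p);cv2.circle(im[k],tuple(np.round(u).astype(int)),1,col,-1)
cv2.imwrite("pics/o1.png",cv2.resize(im[0][205:285,250:350],None,fx=7,fy=7,interpolation=cv2.INTER_NEAREST))
cv2.imwrite("pics/o2.png",cv2.resize(im[1][180:280,225:305],None,fx=6,fy=6,interpolation=cv2.INTER_NEAREST))
E
```

```text
[0.56230757 0.0951205  0.14      ] [0.54763094 0.29190494 0.14      ] 0.19733099120388634 -85.73464783544753
lip inner [0.62527191 0.11296075 0.14      ] [0.6167186  0.23588368 0.14      ] 0.12322015006295488 -86.01961654288984
hinge [0.55913962 0.2911683 ]
0.12 handle [0.5208069  0.13777142] [-0.99704671 -0.07679745]
0.2 handle [0.50867083 0.14132538] [-0.99999511  0.00312686]
```

View pics/o1.png

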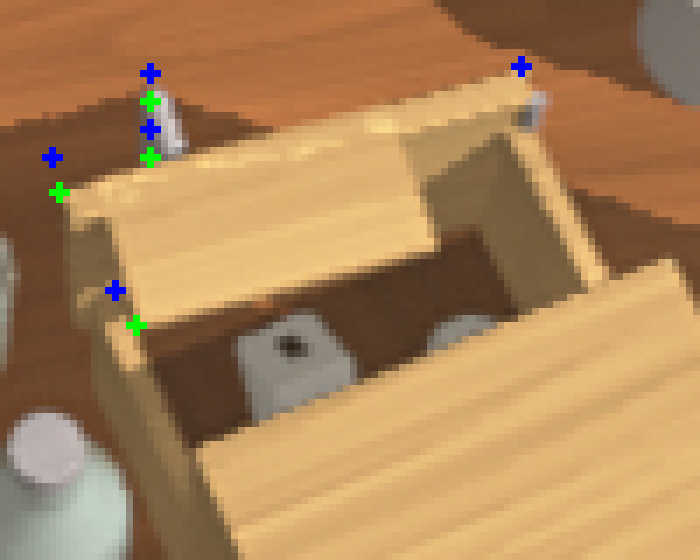

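View pics/o2.png

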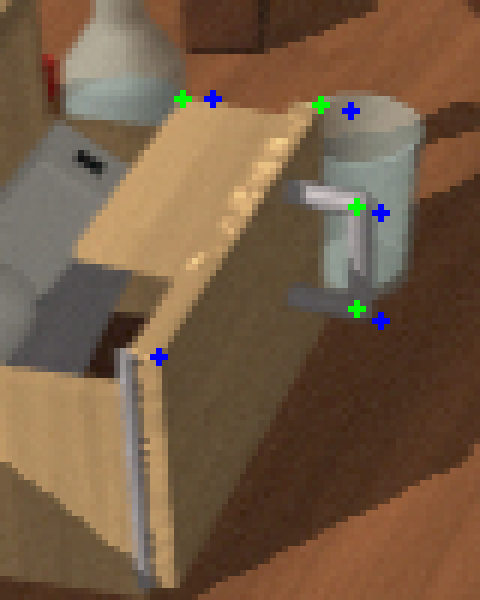

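```bash
python3 - <<'E'
from h import *
from scipy.spatial.transform import Rotation as Rn
from rig import manip
d=dict(np.load("pics/scene0.npz"));s=dict(np.load("pics/side0.npz"))
yaw=np.radians(11.28);o=np.array([.5787,.1931]);ex=np.array([np.cos(yaw),np.sin(yaw)]);ey=np.array([-ex[1],ex[0]])
def cb(p): r=p[:2]-o; return (np.array([r@ex,r@ey])*1000).round(1)
a=ray(d,256.8,269.0,.19);print('bottle cap',a,cb(a))
# side: cap top centre c2 (398,58)->
a=ray(s,145+398/4,155+60/4,.19);print('bottle cap side',a,cb(a))
a=ray(d,240.6,242.5,.09);print('tumbler',a,cb(a))
a=ray(s,145+568/4,155+180/4,.09);print('tumbler side',a,cb(a))
# charger top : c1 (285,255)
a=ray(d,220+288/4,190+262/4,.135);print('charger top',a,cb(a))
P=cloud(d);q=P[262:300,244:270].reshape(-1,3);q=q[(q[:,2]>.03)&(q[:,2]<.2)]
for z0 in np.arange(.04,.2,.02):
    k=q[(q[:,2]>=z0)&(q[:,2]<z0+.02)]
    if len(k): c=np.array([cb(p) for p in k]);print(round(z0,2),len(k),c.min(0),c.max(0))
P=cloud(s);q=P[165:215,235:262].reshape(-1,3);q=q[(q[:,2]>.03)&(q[:,2]<.2)]
print('side')
for z0 in np.arange(.04,.2,.02):
    k=q[(q[:,2]>=z0)&(q[:,2]<z0+.02)]
    if len(k): c=np.array([cb(p) for p in k]);c=c[(c[:,1]<-100)];print(round(z0,2),len(c),np.percentile(c,[3,97],axis=0).round())
st=manip.get_state();M=Rn.from_rotvec(st["eef_rot"]).as_matrix();print(M.round(3))
w=dict(np.load("pics/wrist0.npz"));c=-w["R"].T@w["t"];print('cam in tool',M.T@(c-st["position"]))
print('campose in tool', (w["R"]@M).round(3))
E
```

```text
bottle cap [0.68395471 0.06537816 0.19      ] [  78.2 -145.8]
bottle cap side [0.67542843 0.06688368 0.19      ] [  70.2 -142.7]
tumbler [0.56241551 0.03773586 0.09      ] [ -46.4 -149.2]
tumbler side [0.55923198 0.02591285 0.09      ] [ -51.8 -160.1]
charger top [0.64744498 0.17117434 0.135     ] [ 63.1 -34.9]
0.04 43 [  33.9 -178.6] [106.5 -98.6]
0.06 42 [  33.6 -178.5] [107.3 -98.4]
0.08 50 [  40.2 -178.4] [106.9 -98.1]
0.1 87 [  46.8 -177.5] [106.3 -98.7]
0.12 184 [  51.3 -175. ] [ 103.8 -118.8]
0.14 38 [  67.8 -163.2] [  88.6 -133.3]
0.16 13 [  78.8 -160.2] [  88.5 -136.6]
0.18 93 [  62.6 -161.3] [  88.8 -133.3]
side
0.04 34 [[  79. -351.]
 [ 102. -343.]]
0.06 69 [[  80. -392.]
 [ 108. -344.]]
0.08 7 [[  50. -135.]
 [  99. -125.]]
0.1 114 [[  44. -148.]
 [  98. -118.]]
0.12 154 [[  49. -154.]
 [  97. -120.]]
0.14 58 [[  60. -150.]
 [  85. -133.]]
0.16 47 [[  62. -147.]
 [  83. -135.]]
0.18 63 [[  61. -160.]
 [  87. -134.]]
[[ 0.448 -0.894 -0.001]
 [-0.894 -0.448  0.001]
 [-0.002 -0.    -1.   ]]
cam in tool [ 0.00020877 -0.08215197 -0.13294191]
campose in tool [[ 1.    -0.     0.   ]
 [ 0.     0.955 -0.298]
 [-0.     0.298  0.955]]
```

Call:
arm_command(deltas=[{"linear": [9, 30, 5], "rot": [0, 0, 0.12], "gripper": -1}, {"linear": [9, 30, 5], "rot": [0, 0, 0.12], "gripper": -1}, {"linear": [9, 30, 5], "rot": [0, 0, 0.12], "gripper": -1}, {"linear": [9, 30, 5], "rot": [0, 0, 0.12], "gripper": -1}, {"linear": [9, 30, 5], "rot": [0, 0, 0.12], "gripper": -1}, {"linear": [9, 30, 5], "rot": [0, 0, 0.12], "gripper": -1}, {"linear": [9, 30, 5], "rot": [0, 0, 0.12], "gripper": -1}, {"linear": [9, 30, 5], "rot": [0, 0, 0.12], "gripper": -1}, {"linear": [9, 30, 5], "rot": [0, 0, 0.12], "gripper": -1}, {"linear": [9, 30, 5], "rot": [0, 0, 0.12], "gripper": -1}, {"linear": [9, 30, 0], "rot": [0, 0, 0.12], "gripper": -1}, {"linear": [9, 30, 0], "rot": [0, 0, 0.12], "gripper": -1}])

```text
clock: 1.15
position: [0.3996, -0.2196, 0.302]
eef_rot: [3.095, 0.531, -0.0]
ft_force: [0.8, 0.3, 0.3]
width: 0.0917
```

Call:
arm_command(deltas=[{"linear": [10, 30, 0], "rot": [0, 0, 0.11]}, {"linear": [10, 30, 0], "rot": [0, 0, 0.11]}, {"linear": [10, 30, 0], "rot": [0, 0, 0.11]}, {"linear": [10, 30, 0], "rot": [0, 0, 0.11]}, {"linear": [10, 30, 0], "rot": [0, 0, 0.11]}, {"linear": [10, 30, 0], "rot": [0, 0, 0.11]}, {"linear": [10, 30, 0], "rot": [0, 0, 0.11]}, {"linear": [10, 30, 0], "rot": [0, 0, 0.11]}, {"linear": [10, 30, 0], "rot": [0, 0, 0.11]}, {"linear": [10, 30, 0], "rot": [0, 0, 0.11]}, {"linear": [10, 30, 0], "rot": [0, 0, 0.11]}, {"linear": [10, 30, 0], "rot": [0, 0, 0.1]}])

```text
schema error: expected keys linear, rot, gripper
```

```bash
python3 - <<'E'
from rig import manip, eyes
import cv2,numpy as np
s=manip.get_state();print(s["joint_pos"].round(2),s["position"],s["eef_rot"])
for n in["wrist","scene"]:
    d=eyes.snapshot(n);cv2.imwrite(f"pics/{n}1.png",d["image"]);np.savez(f"pics/{n}1.npz",**d)
E
```

```text
[ 1.29  0.13 -0.9   1.94  0.12  1.12  0.68] [ 0.39957975 -0.21956633  0.30196065] [ 3.09545858e+00  5.31156209e-01 -2.38603920e-05]
```

View pics/wrist1.png

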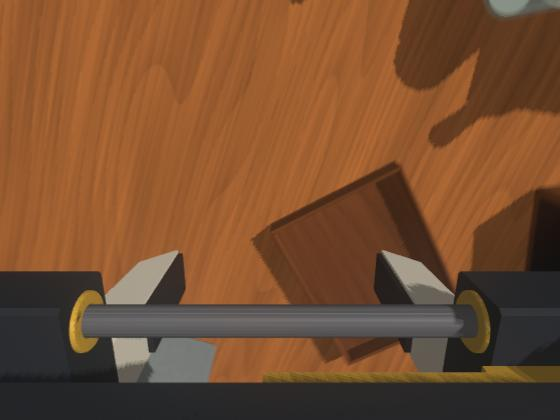

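Call:
arm_command(deltas=[{"linear": [10, 30, 0], "rot": [0, 0, 0.11], "gripper": -1}, {"linear": [10, 30, 0], "rot": [0, 0, 0.11], "gripper": -1}, {"linear": [10, 30, 0], "rot": [0, 0, 0.11], "gripper": -1}, {"linear": [10, 30, 0], "rot": [0, 0, 0.11], "gripper": -1}, {"linear": [10, 30, 0], "rot": [0, 0, 0.11], "gripper": -1}, {"linear": [10, 30, 0], "rot": [0, 0, 0.11], "gripper": -1}])

```text
clock: 1.75
position: [0.4595, -0.0404, 0.3018]
eef_rot: [2.758, 1.502, -0.001]
ft_force: [0.2, 0.4, -0.7]
width: 0.0919
```

```bash
python3 - <<'E'
from rig import manip
s=manip.get_state();print(s["joint_pos"].round(2),s["position"],s["eef_rot"])
E
```

```text
[ 1.04  0.2  -1.11  1.93  0.2   1.13  0.85] [ 0.45951554 -0.040371    0.30176673] [ 2.75826020e+00  1.50206441e+00 -5.28308931e-04]
```

Call:
arm_command(deltas=[{"linear": [10, 30, 0], "rot": [0, 0, 0.11], "gripper": -1}, {"linear": [10, 30, 0], "rot": [0, 0, 0.11], "gripper": -1}, {"linear": [10, 30, 0], "rot": [0, 0, 0.11], "gripper": -1}, {"linear": [10, 30, 0], "rot": [0, 0, 0.11], "gripper": -1}, {"linear": [10, 30, 0], "rot": [0, 0, 0.11], "gripper": -1}, {"linear": [12, 30, 0], "rot": [0, 0, 0.1], "gripper": -1}, {"linear": [0, 0, 0], "rot": [0, 0, 0], "gripper": -1}])

```text
clock: 2.33
position: [0.5218, 0.1457, 0.3019]
eef_rot: [-2.123, -2.311, -0.007]
ft_force: [-0.8, 1.0, 0.5]
width: 0.0918
```

```bash
python3 - <<'E'
from rig import manip, eyes
import cv2,numpy as np
s=manip.get_state();print(s["joint_pos"].round(2),s["position"],s["eef_rot"])
for n in["wrist","scene"]:
    d=eyes.snapshot(n);cv2.imwrite(f"pics/{n}1.png",d["image"]);np.savez(f"pics/{n}1.npz",**d)
E
```

```text
[ 0.59  0.46 -1.19  1.75  0.45  1.23  0.94] [0.5218385  0.14574586 0.30189581] [-2.12322953 -2.31083097 -0.00735842]
```

View pics/wrist1.png

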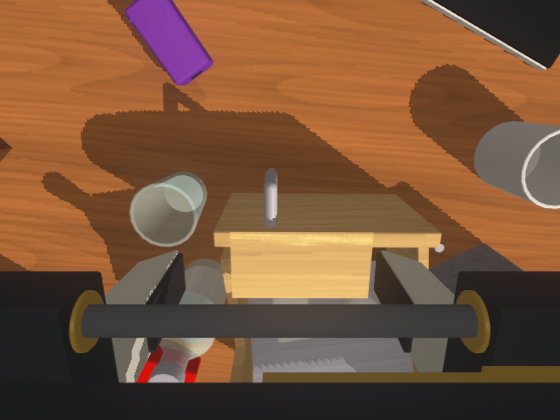

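View pics/scene1.png

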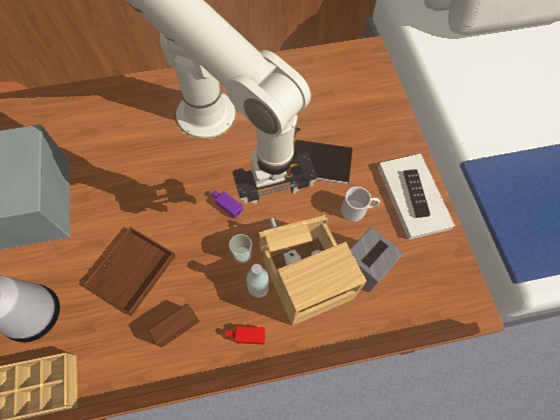

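```bash
python3 - <<'E'
from h import *
w=dict(np.load("pics/wrist1.npz"));P=cloud(w)
for v in range(165,232,6): print(v,P[v,271].round(3))
for u,v in [(271,218),(271,222),(271,215)]: print(ray(w,u,v,.123))
# door edges top z=.14: outer corners
a=ray(w,215,237,.14);b=ray(w,441,237,.14);print(a,b,np.linalg.norm(a-b))
cv2.imwrite("pics/c4.png",cv2.resize(w["image"][150:310,200:460],None,fx=3,fy=3))
E
```

```text
165 [0.523 0.138 0.001]
171 [0.515 0.138 0.078]
177 [0.515 0.139 0.108]
183 [0.516 0.139 0.126]
189 [0.521 0.14  0.128]
195 [0.526 0.14  0.129]
201 [0.531 0.141 0.129]
207 [0.537 0.141 0.128]
213 [0.542 0.141 0.128]
219 [0.548 0.142 0.13 ]
225 [0.554 0.142 0.129]
231 [0.556 0.143 0.137]
[0.54895214 0.14180977 0.123     ]
[0.55278292 0.14210944 0.123     ]
[0.54609641 0.14158637 0.123     ]
[0.56461485 0.09441402 0.14      ] [0.54832944 0.291029   0.14      ] 0.19728827602501336
```

View pics/c4.png

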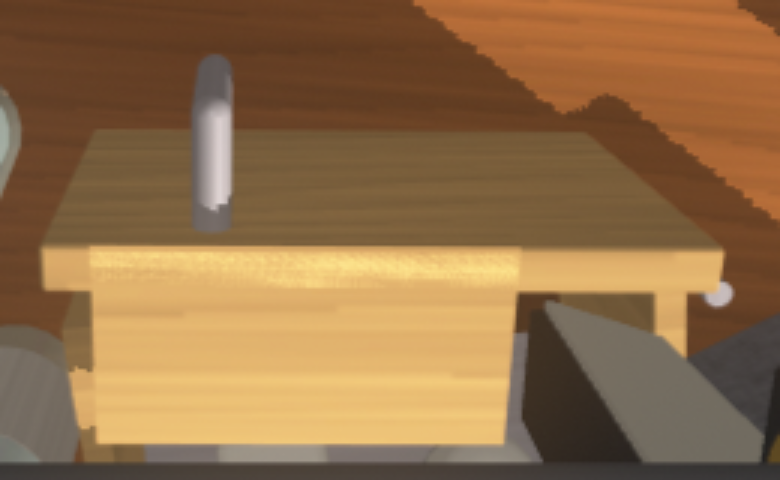

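Call:
arm_command(deltas=[{"linear": [0, -6, -25], "rot": [0, 0, 0], "gripper": -1}, {"linear": [0, 0, -30], "rot": [0, 0, 0], "gripper": -1}, {"linear": [0, 0, -30], "rot": [0, 0, 0], "gripper": -1}, {"linear": [0, 0, -30], "rot": [0, 0, 0], "gripper": -1}, {"linear": [0, 0, -30], "rot": [0, 0, 0], "gripper": -1}, {"linear": [0, 0, -25], "rot": [0, 0, 0], "gripper": -1}, {"linear": [0, 0, -20], "rot": [0, 0, 0], "gripper": -1}, {"linear": [0, 0, 0], "rot": [0, 0, 0], "gripper": -1}])

```text
clock: 3.1
position: [0.5188, 0.129, 0.1078]
eef_rot: [-2.142, -2.294, 0.011]
ft_force: [-1.5, 0.2, 0.6]
width: 0.0917
```

```bash
python3 - <<'E'
from rig import manip, eyes
import cv2,numpy as np
s=manip.get_state();print(s["joint_pos"].round(2),s["position"],s["eef_rot"])
for n in["side"]:
    d=eyes.snapshot(n);cv2.imwrite(f"pics/{n}2.png",cv2.resize(d["image"][130:300,130:370],None,fx=3,fy=3))
E
```

```text
[ 0.44  0.68 -0.96  1.93  0.7   0.92  0.76] [0.51880512 0.12900499 0.10782045] [-2.14178418 -2.29437692  0.01098848]
```

View pics/side2.png

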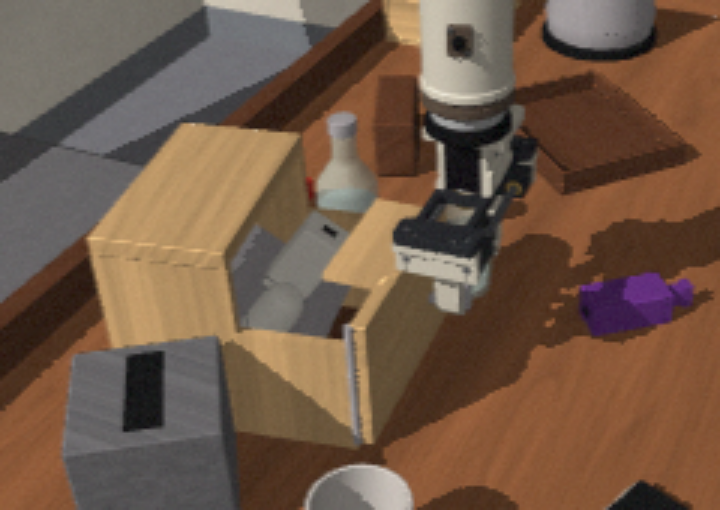

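Call:
arm_command(deltas=[{"linear": [2, 10, 1], "rot": [0, 0, 0], "gripper": -1}, {"linear": [0, 0, 0], "rot": [0, 0, 0], "gripper": -1}, {"linear": [0, 0, 0], "rot": [0, 0, 0], "gripper": 1}, {"linear": [0, 0, 0], "rot": [0, 0, 0], "gripper": 1}, {"linear": [0, 0, 0], "rot": [0, 0, 0], "gripper": 1}, {"linear": [0, 0, 0], "rot": [0, 0, 0], "gripper": 1}, {"linear": [0, 0, 0], "rot": [0, 0, 0], "gripper": 1}, {"linear": [0, 0, 0], "rot": [0, 0, 0], "gripper": 1}, {"linear": [0, 0, 0], "rot": [0, 0, 0], "gripper": 1}, {"linear": [0, 0, 0], "rot": [0, 0, 0], "gripper": 1}], force=25)

```text
clock: 3.98
position: [0.5233, 0.1429, 0.1127]
eef_rot: [-2.139, -2.301, 0.0]
ft_force: [-0.2, 1.0, 0.0]
width: 0.0429
```

Call:
arm_command(deltas=[{"linear": [0, 0, 0], "rot": [0, 0, 0], "gripper": 1}, {"linear": [0, 0, 0], "rot": [0, 0, 0], "gripper": 1}, {"linear": [0, 0, 0], "rot": [0, 0, 0], "gripper": 1}, {"linear": [0, 0, 0], "rot": [0, 0, 0], "gripper": 1}, {"linear": [0, 0, 0], "rot": [0, 0, 0], "gripper": 1}, {"linear": [0, 0, 0], "rot": [0, 0, 0], "gripper": 1}, {"linear": [0, 0, 0], "rot": [0, 0, 0], "gripper": 1}, {"linear": [0, 0, 0], "rot": [0, 0, 0], "gripper": 1}])

```text
clock: 4.65
position: [0.5233, 0.1391, 0.1125]
eef_rot: [2.14, 2.296, -0.009]
ft_force: [-1.5, -8.7, 5.1]
width: 0.012
```

```bash
python3 - <<'E'
from h import *
from rig import manip
s=manip.get_state();print(s["joint_pos"].round(2),s["position"],s["width"])
p=s["position"][:2]
h=np.array([.5591,.2912])
r=p-h;print('radius',np.linalg.norm(r))
a0=np.arctan2(r[1],r[0]);R=np.linalg.norm(r)
pr=p
for i in range(1,13):
    q=h+R*np.array([np.cos(a0-.115*i),np.sin(a0-.115*i)]);print(i,((q-pr)*1000).round(1),q.round(3));pr=q
E
```

```text
[ 0.42  0.68 -0.96  1.92  0.7   0.93  0.75] [0.5233352  0.1390839  0.11252982] 0.011970605491130458
radius 0.15626397580301613
1 [-17.2   5.1] [0.506 0.144]
2 [-16.5   7.1] [0.49  0.151]
3 [-15.6   8.9] [0.474 0.16 ]
4 [-14.5  10.6] [0.46  0.171]
5 [-13.2  12.2] [0.446 0.183]
6 [-11.7  13.7] [0.435 0.197]
7 [-10.   14.9] [0.425 0.212]
8 [-8.3 16. ] [0.416 0.227]
9 [-6.4 16.8] [0.41  0.244]
10 [-4.4 17.4] [0.406 0.262]
11 [-2.4 17.8] [0.403 0.28 ]
12 [-0.3 18. ] [0.403 0.297]
```

Call:
arm_command(deltas=[{"linear": [-8.7, 2.3, 0], "rot": [0, 0, -0.057], "gripper": 1}, {"linear": [-8.5, 2.8, 0], "rot": [0, 0, -0.058], "gripper": 1}, {"linear": [-8.3, 3.3, 0], "rot": [0, 0, -0.057], "gripper": 1}, {"linear": [-8.2, 3.8, 0], "rot": [0, 0, -0.058], "gripper": 1}, {"linear": [-8, 4.2, 0], "rot": [0, 0, -0.057], "gripper": 1}, {"linear": [-7.6, 4.7, 0], "rot": [0, 0, -0.058], "gripper": 1}, {"linear": [-7.4, 5.1, 0], "rot": [0, 0, -0.057], "gripper": 1}, {"linear": [-7.1, 5.5, 0], "rot": [0, 0, -0.058], "gripper": 1}, {"linear": [-6.8, 5.9, 0], "rot": [0, 0, -0.057], "gripper": 1}, {"linear": [-6.4, 6.3, 0], "rot": [0, 0, -0.058], "gripper": 1}, {"linear": [-6, 6.7, 0], "rot": [0, 0, -0.057], "gripper": 1}, {"linear": [-5.7, 7, 0], "rot": [0, 0, -0.058], "gripper": 1}])

```text
clock: 5.65
position: [0.4325, 0.1978, 0.1125]
eef_rot: [2.791, 1.434, -0.01]
ft_force: [-6.1, -7.8, 9.3]
width: 0.0118
```

```bash
python3 - <<'E'
from rig import manip, eyes
import cv2
s=manip.get_state();print(s["joint_pos"].round(2),s["position"],s["eef_rot"],s["ft_force"],s["width"])
d=eyes.snapshot("scene");cv2.imwrite(f"pics/s3.png",d["image"])
E
```

```text
[ 0.21  0.51 -0.85  2.07  0.55  0.8  -0.03] [0.43254926 0.19777842 0.1124894 ] [ 2.79088766  1.43436388 -0.00957007] [-6.06645274 -7.83857066  9.33317217] 0.011794724876398896
```

View pics/s3.png

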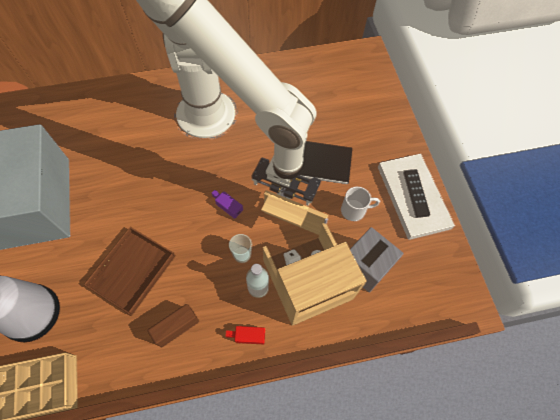

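Call:
arm_command(deltas=[{"linear": [-5.2, 7.3, 0], "rot": [0, 0, -0.057], "gripper": 1}, {"linear": [-4.8, 7.6, 0], "rot": [0, 0, -0.058], "gripper": 1}, {"linear": [-4.4, 7.9, 0], "rot": [0, 0, -0.057], "gripper": 1}, {"linear": [-3.9, 8.1, 0], "rot": [0, 0, -0.058], "gripper": 1}, {"linear": [-3.4, 8.3, 0], "rot": [0, 0, -0.057], "gripper": 1}, {"linear": [-3, 8.5, 0], "rot": [0, 0, -0.058], "gripper": 1}, {"linear": [-2.4, 8.6, 0], "rot": [0, 0, -0.057], "gripper": 1}, {"linear": [-2, 8.8, 0], "rot": [0, 0, -0.058], "gripper": 1}, {"linear": [-1.4, 8.9, 0], "rot": [0, 0, -0.057], "gripper": 1}, {"linear": [-1, 8.9, 0], "rot": [0, 0, -0.058], "gripper": 1}, {"linear": [-0.4, 9, 0], "rot": [0, 0, -0.057], "gripper": 1}, {"linear": [0.1, 9, 0], "rot": [0, 0, -0.058], "gripper": 1}])

```text
clock: 6.7
position: [0.4012, 0.301, 0.1125]
eef_rot: [3.113, 0.409, -0.004]
ft_force: [-3.1, -2.5, 4.0]
width: 0.0117
```

```bash
python3 - <<'E'
from rig import manip, eyes
import cv2
s=manip.get_state();print(s["joint_pos"].round(2),s["position"],s["eef_rot"],s["ft_force"],s["width"])
d=eyes.snapshot("scene");cv2.imwrite(f"pics/s4.png",d["image"])
E
```

```text
[-0.13  0.5  -0.69  2.02  0.45  0.78 -0.83] [0.40121954 0.3010056  0.1125181 ] [ 3.11283192  0.40891199 -0.00419118] [-3.12865758 -2.45948361  4.04897183] 0.011711467639111989
```

View pics/s4.png

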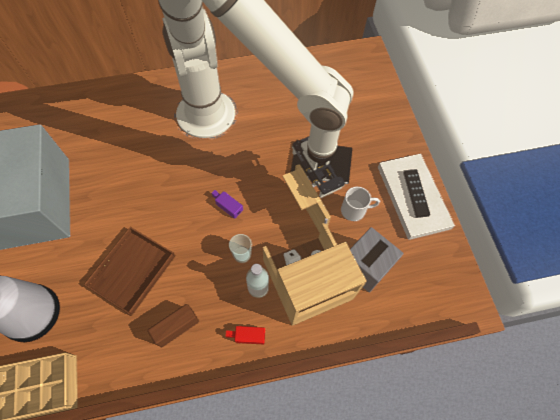

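Call:
arm_command(deltas=[{"linear": [0, 0, 0], "rot": [0, 0, 0], "gripper": 0}, {"linear": [0, 0, 0], "rot": [0, 0, 0], "gripper": 0}, {"linear": [0, 0, 0], "rot": [0, 0, 0], "gripper": 0}, {"linear": [0, 0, 0], "rot": [0, 0, 0], "gripper": 0}, {"linear": [0, 0, 0], "rot": [0, 0, 0], "gripper": 0}, {"linear": [0, 0, 0], "rot": [0, 0, 0], "gripper": 0}, {"linear": [0, 0, 20], "rot": [0, 0, 0], "gripper": 0}, {"linear": [0, 0, 30], "rot": [0, 0, 0], "gripper": 0}, {"linear": [0, 0, 40], "rot": [0, 0, 0], "gripper": 0}, {"linear": [0, 0, 40], "rot": [0, 0, 0], "gripper": 0}, {"linear": [0, 0, 40], "rot": [0, 0, 0], "gripper": 0}, {"linear": [0, 0, 40], "rot": [0, 0, 0], "gripper": 0}])

```text
clock: 7.75
position: [0.4025, 0.3012, 0.3247]
eef_rot: [3.114, 0.414, 0.0]
ft_force: [1.0, 0.3, -0.6]
width: 0.0458
```

```bash
python3 - <<'E'
from rig import manip, eyes
import cv2,numpy as np
s=manip.get_state();print(s["joint_pos"].round(2),s["position"],s["eef_rot"],s["ft_force"],s["width"])
for n in["scene","side"]:
    d=eyes.snapshot(n);cv2.imwrite(f"pics/{n}5.png",d["image"]);np.savez(f"pics/{n}5.npz",**d)
a=cv2.imread("pics/scene5.png")[170:300,240:380];b=cv2.imread("pics/side5.png")[150:280,150:310]
cv2.imwrite("pics/c5.png",cv2.resize(a,None,fx=4,fy=4,interpolation=cv2.INTER_CUBIC))
cv2.imwrite("pics/c6.png",cv2.resize(b,None,fx=4,fy=4,interpolation=cv2.INTER_CUBIC))
E
```

```text
[ 0.04  0.21 -0.84  1.81  0.17  1.19 -0.59] [0.40248228 0.30121671 0.32466314] [3.11412229e+00 4.14349459e-01 7.03236467e-05] [ 1.04089575  0.27878905 -0.63518182] 0.045833607315256146
```

View pics/c5.png

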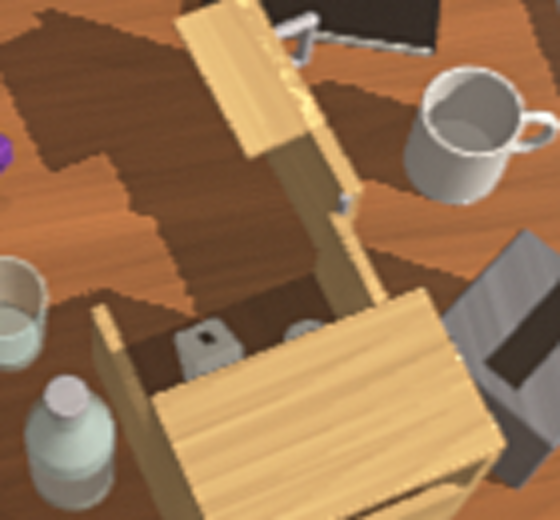

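View pics/c6.png

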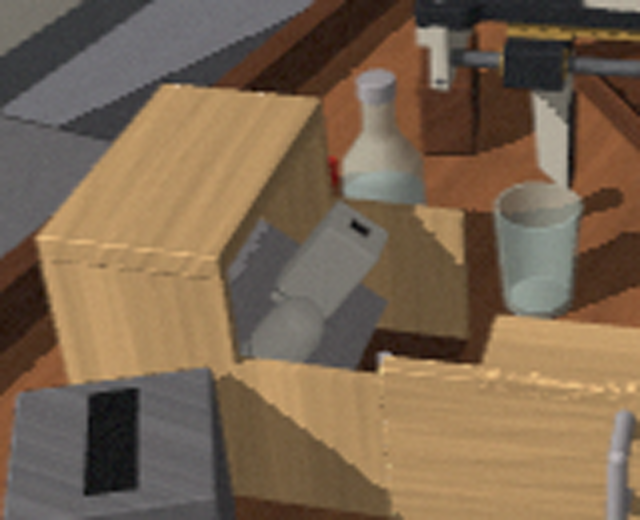

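Call:
arm_command(deltas=[{"linear": [0, -15, 0], "rot": [0, 0, 0.12], "gripper": -0.26}, {"linear": [10, -15, 0], "rot": [0, 0, 0.12], "gripper": -0.26}, {"linear": [12, -14, 0], "rot": [0, 0, 0.12], "gripper": -0.26}, {"linear": [12, -14, 0], "rot": [0, 0, 0.12], "gripper": -0.26}, {"linear": [12, -14, 0], "rot": [0, 0, 0.12], "gripper": -0.26}, {"linear": [12, -14, 0], "rot": [0, 0, 0.12], "gripper": -0.26}, {"linear": [12, -14, 0], "rot": [0, 0, 0.12], "gripper": -0.26}, {"linear": [12, -14, 0], "rot": [0, 0, 0.12], "gripper": -0.26}, {"linear": [12, -14, 0], "rot": [0, 0, 0.12], "gripper": -0.26}, {"linear": [12, -14, 0], "rot": [0, 0, 0.12], "gripper": -0.26}, {"linear": [12, -6, 0], "rot": [0, 0, 0.12], "gripper": -0.26}, {"linear": [12, 0, 0], "rot": [0, 0, 0.12], "gripper": -0.26}])

```text
clock: 8.85
position: [0.5338, 0.1506, 0.3222]
eef_rot: [2.065, 2.366, -0.002]
ft_force: [0.1, -0.2, 0.1]
width: 0.0577
```

Call:
arm_command(deltas=[{"linear": [10, 0, 0], "rot": [0, 0, 0.064], "gripper": -0.26}, {"linear": [6, 0, -3], "rot": [0.02, -0.1, 0], "gripper": -0.26}, {"linear": [6, 0, -5], "rot": [0.02, -0.1, 0], "gripper": -0.26}, {"linear": [6, 0, -5], "rot": [0.02, -0.1, 0], "gripper": -0.26}, {"linear": [0, 0, -5], "rot": [0.02, -0.1, 0], "gripper": -0.26}, {"linear": [0, 0, -5], "rot": [0.018, -0.091, 0], "gripper": -0.26}, {"linear": [0, 0, -5], "rot": [0.018, -0.091, 0], "gripper": -0.26}, {"linear": [0, 0, 0], "rot": [0, 0, 0], "gripper": -0.26}, {"linear": [0, 0, 0], "rot": [0, 0, 0], "gripper": -0.26}])

```text
clock: 9.6
position: [0.5594, 0.1523, 0.2936]
eef_rot: [1.709, 2.086, 0.63]
ft_force: [0.8, 0.7, 0.9]
width: 0.058
```

```bash
cat > st.py <<'E'
from rig import manip, eyes
from h import *
from scipy.spatial.transform import Rotation as Rn
yaw=np.radians(11.28);o=np.array([.5787,.1931,0]);C=Rn.from_rotvec([0,0,yaw]).as_matrix()
t=np.radians(34);Zt=C@[np.sin(t),0,-np.cos(t)];Xt=C@[0,1,0];Yt=np.cross(Zt,Xt);G=np.stack([Xt,Yt,Zt],1)
s=manip.get_state();M=Rn.from_rotvec(s["eef_rot"]).as_matrix()
print("j",s["joint_pos"].round(2),"p",s["position"].round(4),"f",s["ft_force"].round(1),"w",round(s["width"],4))
pc=C.T@(s["position"]-o)*1000;print("cup",pc.round(1))
v=pc-[110,-36,65];ax=np.array([-np.sin(t),0,np.cos(t)]);print("s",(v@ax).round(1),"perp(back-up)",(v@[np.cos(t),0,np.sin(t)]).round(1),"y",v[1].round(1))
print("rot err to target (world)",Rn.from_matrix(G@M.T).as_rotvec().round(3))
E
python3 st.py
```

```text
j [ 0.59  0.08 -0.98  2.15  0.43  0.39  1.04] p [0.5594 0.1523 0.2936] f [0.8 0.7 0.9] w 0.058
cup [-26.9 -36.2 293.6]
s 266.1 perp(back-up) 14.4 y -0.2
rot err to target (world) [ 0.004 -0.004 -0.   ]
```

Call:
arm_command(deltas=[{"linear": [8, 2, -16.5], "rot": [0, 0, 0], "gripper": -0.26}, {"linear": [8, 2, -16.5], "rot": [0, 0, 0], "gripper": -0.26}, {"linear": [8, 2, -16.5], "rot": [0, 0, 0], "gripper": -0.26}, {"linear": [8, 2, -16.5], "rot": [0, 0, 0], "gripper": -0.26}, {"linear": [8, 2, -16.5], "rot": [0, 0, 0], "gripper": -0.26}, {"linear": [8, 2, -16.5], "rot": [0, 0, 0], "gripper": -0.26}, {"linear": [0, 0, 0], "rot": [0, 0, 0], "gripper": -0.26}, {"linear": [0, 0, 0], "rot": [0, 0, 0], "gripper": -0.26}])

```text
clock: 10.27
position: [0.6105, 0.1661, 0.1956]
eef_rot: [1.709, 2.084, 0.635]
ft_force: [0.5, 0.4, -0.1]
width: 0.0579
```

```bash
cat >> st.py <<'E'
import sys
if len(sys.argv)>1:
    k=sys.argv[1]
    for n in sys.argv[2:]:
        d=eyes.snapshot(n);cv2.imwrite(f"pics/{n}{k}.png",d["image"]);np.savez(f"pics/{n}{k}.npz",**d)
        if n=="side": cv2.imwrite(f"pics/z{n}{k}.png",cv2.resize(d["image"][110:290,140:340],None,fx=4,fy=3.3))
        if n=="scene": cv2.imwrite(f"pics/z{n}{k}.png",cv2.resize(d["image"][170:300,230:390],None,fx=4,fy=4))
E
python3 st.py 6 wrist side
```

```text
j [ 0.18  0.33 -0.61  2.14  1.16  0.3   0.36] p [0.6105 0.1661 0.1956] f [ 0.5  0.4 -0.1] w 0.0579
cup [ 25.9 -32.7 195.6]
s 155.3 perp(back-up) 3.4 y 3.3
rot err to target (world) [ 0.001 -0.001 -0.   ]
```

View pics/wrist6.png

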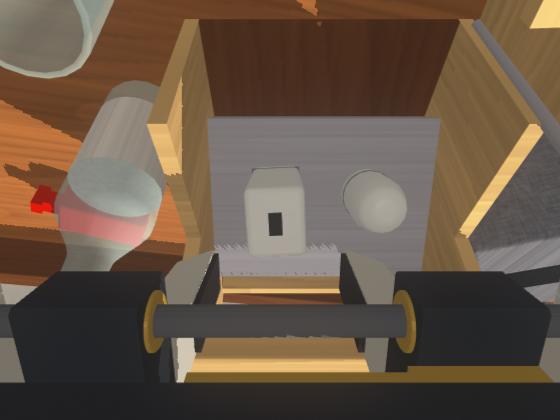

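View pics/zside6.png

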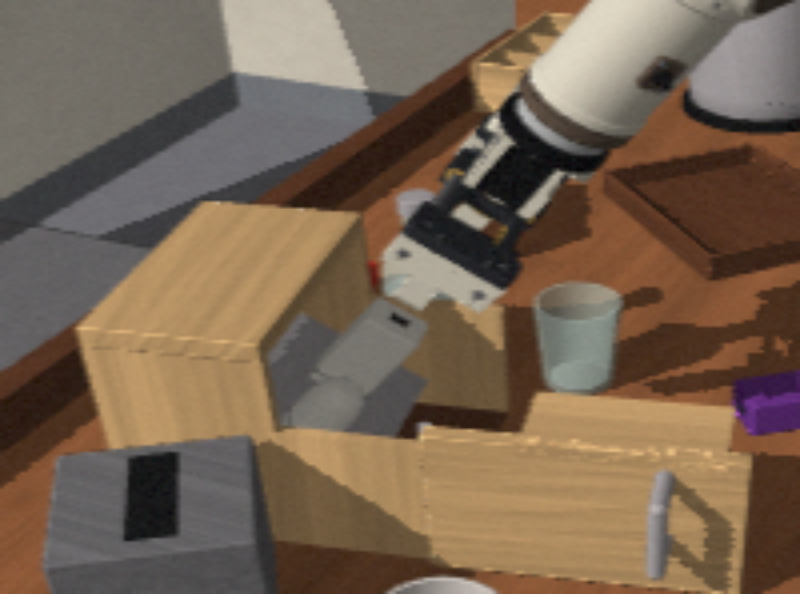

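```bash
python3 - <<'E'
from h import *
import st
w=dict(np.load("pics/wrist6.npz"));P=cloud(w)
T=(P-st.s["position"])@st.M*1000
q=T[205:256,240:312].reshape(-1,3);q=q[(q[:,2]<80)&(q[:,2]>55)]
print(len(q),np.percentile(q,[1,50,99],axis=0).round(1))
m=(T[...,2]<90)&(T[...,2]>45);m[:190]=0;m[256:]=0;m[:,:225]=0;m[:,325:]=0
v,u=np.where(m);print(u.min(),u.max(),v.min(),v.max())
for v in (215,225,235,245):
    uu=np.where(m[v])[0];print(v,uu.min(),uu.max(),T[v,uu.min()].round(1),T[v,uu.max()].round(1))
# night light top & bottle nearest
b=T[150:275,40:175].reshape(-1,3)
for z in range(-20,100,10):
    k=b[(b[:,2]>z)&(b[:,2]<z+10)]
    if len(k)>5: print('bottle?',z,len(k),k.min(0).round(),k.max(0).round())
E
```

```text
j [ 0.18  0.33 -0.61  2.14  1.16  0.3   0.36] p [0.6102 0.1661 0.197 ] f [0.5 0.1 0.3] w 0.0578
cup [ 25.6 -32.7 197. ]
s 156.7 perp(back-up) 3.8 y 3.3
rot err to target (world) [0.    0.001 0.   ]
2984 [[-19.6 -19.5  69.5]
 [ -1.9  -4.4  71.1]
 [ 15.6  12.1  74.5]]
244 306 190 255
215 245 305 [-20.3 -12.2  74.8] [ 15.4 -12.4  74.3]
225 246 305 [-19.7  -6.5  73.2] [15.6 -5.9 74.9]
235 247 305 [-19.4   0.2  74. ] [15.7  0.2 74. ]
245 248 305 [-18.9   6.4  73.3] [15.7  6.3 73.1]
bottle? 0 35 [-46. -11.   2.] [-43. -10.   9.]
bottle? 50 536 [-124.    5.   50.] [-102.   16.   60.]
bottle? 60 1746 [-127.  -53.   60.] [-56.  21.  70.]
bottle? 70 3262 [-136.  -44.   70.] [-59.  21.  80.]
bottle? 80 2101 [-143.  -37.   80.] [-63.  19.  90.]
bottle? 90 1571 [-139.  -45.   90.] [-83.  19. 100.]
```

Call:
arm_command(deltas=[{"linear": [5, 0.8, -8.6], "rot": [0, 0, 0], "gripper": -0.26}, {"linear": [5, 0.8, -8.6], "rot": [0, 0, 0], "gripper": -0.26}, {"linear": [5, 0.8, -8.6], "rot": [0, 0, 0], "gripper": -0.26}, {"linear": [5, 0.8, -8.6], "rot": [0, 0, 0], "gripper": -0.26}, {"linear": [5, 0.8, -8.6], "rot": [0, 0, 0], "gripper": -0.26}, {"linear": [0, 0, 0], "rot": [0, 0, 0], "gripper": -0.26}, {"linear": [0, 0, 0], "rot": [0, 0, 0], "gripper": -0.26}])

```text
clock: 10.95
position: [0.6346, 0.1692, 0.1539]
eef_rot: [1.708, 2.082, 0.637]
ft_force: [0.1, 1.0, -0.4]
width: 0.0576
```

```bash
python3 st.py 7 wrist side scene
```

```text
j [ 0.07  0.43 -0.49  2.11  1.44  0.27  0.09] p [0.6346 0.1692 0.1539] f [ 0.1  1.  -0.4] w 0.0576
cup [ 50.1 -34.4 153.9]
s 107.2 perp(back-up) 0.0 y 1.6
rot err to target (world) [0.    0.001 0.   ]
```

View pics/wrist7.png

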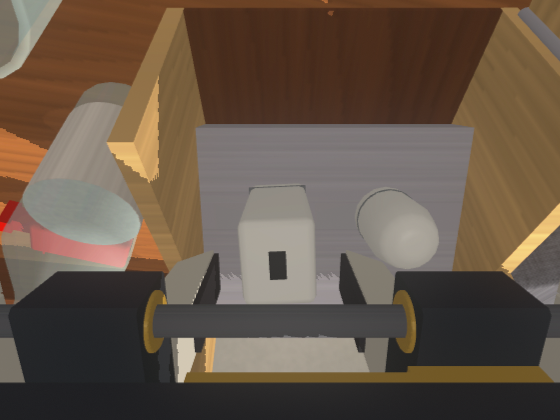

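View pics/zscene7.png

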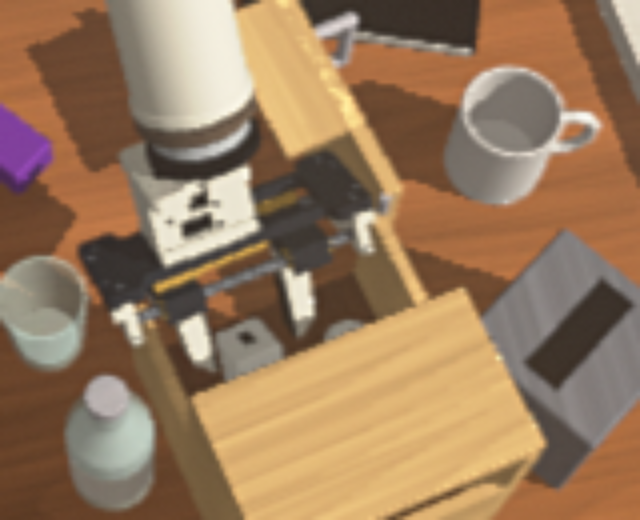

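Call:
arm_command(deltas=[{"linear": [4.3, 0.9, -6.5], "rot": [0, 0, 0], "gripper": -0.26}, {"linear": [4.3, 0.9, -6.5], "rot": [0, 0, 0], "gripper": -0.26}, {"linear": [4.3, 0.9, -6.5], "rot": [0, 0, 0], "gripper": -0.26}, {"linear": [4.3, 0.9, -6.5], "rot": [0, 0, 0], "gripper": -0.26}, {"linear": [4.3, 0.9, -6.5], "rot": [0, 0, 0], "gripper": -0.26}, {"linear": [0, 0, 0], "rot": [0, 0, 0], "gripper": -0.26}, {"linear": [0, 0, 0], "rot": [0, 0, 0], "gripper": -0.26}])

```text
clock: 11.68
position: [0.6554, 0.1739, 0.1205]
eef_rot: [1.708, 2.083, 0.637]
ft_force: [0.1, 0.5, 0.0]
width: 0.0582
```

```bash
python3 st.py 8 side scene
```

```text
j [ 0.04  0.52 -0.46  2.08  1.64  0.28 -0.08] p [0.6554 0.1739 0.1205] f [0.1 0.5 0. ] w 0.0582
cup [ 71.4 -33.8 120.5]
s 67.6 perp(back-up) -0.9 y 2.2
rot err to target (world) [ 0.  0. -0.]
```

View pics/zside8.png

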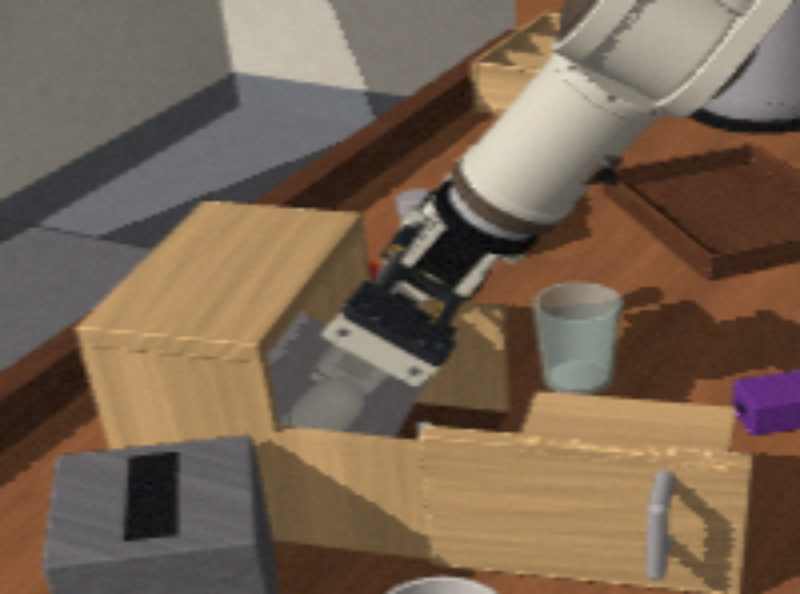

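View pics/zscene8.png

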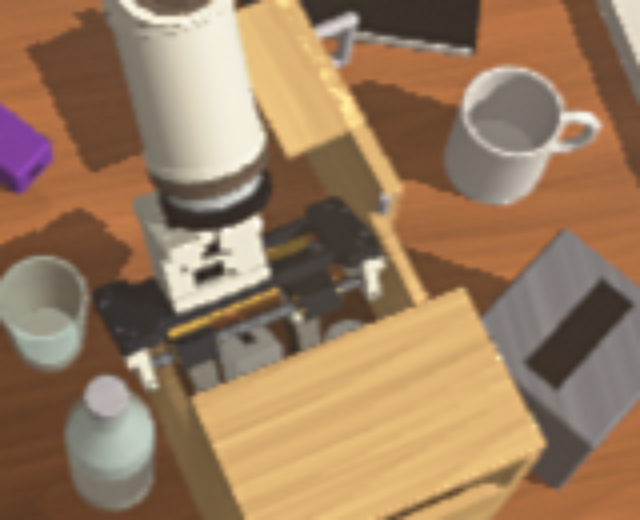

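No contact with the bottle, and no side force. Closing on the charger.

Call:
arm_command(deltas=[{"linear": [0, 0, 0], "rot": [0, 0, 0], "gripper": 1}, {"linear": [0, 0, 0], "rot": [0, 0, 0], "gripper": 1}, {"linear": [0, 0, 0], "rot": [0, 0, 0], "gripper": 1}, {"linear": [0, 0, 0], "rot": [0, 0, 0], "gripper": 1}, {"linear": [0, 0, 0], "rot": [0, 0, 0], "gripper": 1}, {"linear": [0, 0, 0], "rot": [0, 0, 0], "gripper": 1}, {"linear": [0, 0, 0], "rot": [0, 0, 0], "gripper": 1}, {"linear": [0, 0, 0], "rot": [0, 0, 0], "gripper": 1}], force=45)

```text
clock: 12.45
position: [0.6556, 0.1738, 0.1205]
eef_rot: [1.708, 2.083, 0.637]
ft_force: [-1.0, -1.8, 3.3]
width: 0.0361
```

```bash
python3 st.py
```

```text
j [ 0.04  0.52 -0.46  2.08  1.64  0.28 -0.09] p [0.6556 0.1738 0.1205] f [-1.  -1.8  3.3] w 0.0361
cup [ 71.7 -34.  120.5]
s 67.5 perp(back-up) -0.7 y 2.0
rot err to target (world) [0.001 0.001 0.   ]
```

Call:
arm_command(deltas=[{"linear": [-2.2, -0.4, 3.3], "rot": [0, 0, 0], "gripper": 1}, {"linear": [-2.2, -0.4, 3.3], "rot": [0, 0, 0], "gripper": 1}, {"linear": [-2.2, -0.5, 3.3], "rot": [0, 0, 0], "gripper": 1}, {"linear": [-2.2, -0.4, 3.3], "rot": [0, 0, 0], "gripper": 1}, {"linear": [-4.4, -0.9, 6.6], "rot": [0, 0, 0], "gripper": 1}, {"linear": [-4.4, -0.9, 6.6], "rot": [0, 0, 0], "gripper": 1}, {"linear": [-4.4, -0.9, 6.6], "rot": [0, 0, 0], "gripper": 1}, {"linear": [-4.4, -0.9, 6.6], "rot": [0, 0, 0], "gripper": 1}, {"linear": [-4.4, -0.9, 6.6], "rot": [0, 0, 0], "gripper": 1}, {"linear": [-4.4, -0.9, 6.6], "rot": [0, 0, 0], "gripper": 1}, {"linear": [-4.4, -0.9, 6.6], "rot": [0, 0, 0], "gripper": 1}])

```text
clock: 13.37
position: [0.6146, 0.1663, 0.1796]
eef_rot: [1.708, 2.085, 0.636]
ft_force: [-1.1, -0.3, -1.3]
width: 0.036
```

```bash
python3 st.py 9 side wrist
```

```text
j [ 0.13  0.36 -0.55  2.14  1.27  0.28  0.26] p [0.6146 0.1663 0.1796] f [-1.1 -0.3 -1.3] w 0.036
cup [ 29.9 -33.3 179.6]
s 139.8 perp(back-up) -2.3 y 2.7
rot err to target (world) [ 0.    -0.001 -0.001]
```

View pics/zside9.png

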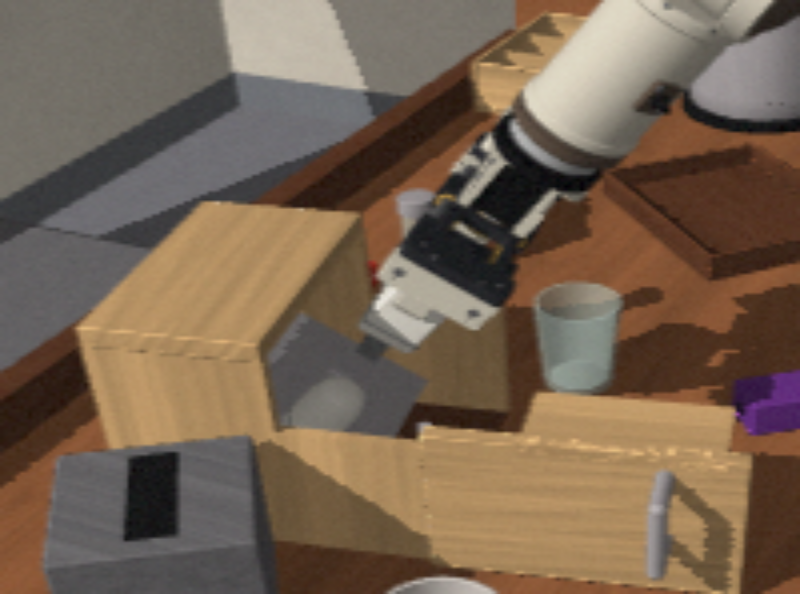

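View pics/wrist9.png

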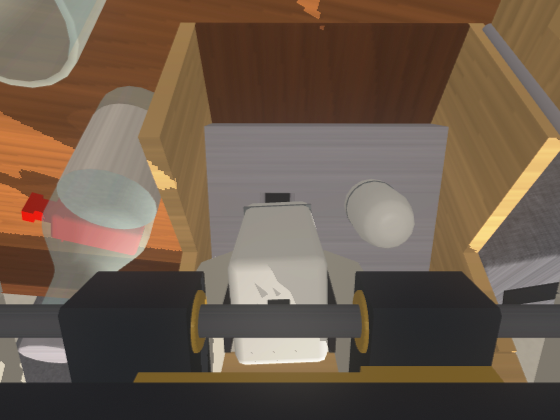

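Call:
arm_command(deltas=[{"linear": [-8, -1.6, 20], "rot": [0, 0, 0], "gripper": 1}, {"linear": [-8, -1.6, 25], "rot": [0, 0, 0], "gripper": 1}, {"linear": [-6, -2, 30], "rot": [0, 0, 0], "gripper": 1}, {"linear": [-4, -6, 30], "rot": [-0.01, 0.05, 0], "gripper": 1}, {"linear": [0, -15, 25], "rot": [-0.02, 0.1, 0], "gripper": 1}, {"linear": [0, -20, 20], "rot": [-0.02, 0.1, 0], "gripper": 1}, {"linear": [0, -25, 15], "rot": [-0.02, 0.1, 0], "gripper": 1}, {"linear": [0, -30, 10], "rot": [-0.02, 0.1, 0], "gripper": 1}, {"linear": [0, -30, 0], "rot": [-0.02, 0.1, 0], "gripper": 1}, {"linear": [0, -30, 0], "rot": [-0.006, 0.032, 0], "gripper": 1}, {"linear": [0, -30, 0], "rot": [0, 0, 0], "gripper": 1}, {"linear": [0, -30, 0], "rot": [0, 0, 0], "gripper": 1}])

```text
clock: 14.47
position: [0.593, -0.0556, 0.3433]
eef_rot: [1.981, 2.41, 0.023]
ft_force: [1.1, 0.7, -0.8]
width: 0.0364
```

```bash
python3 st.py 10 scene side
```

```text
j [ 0.75  0.42 -0.95  1.59  0.36  1.28  1.52] p [ 0.593  -0.0556  0.3433] f [ 1.1  0.7 -0.8] w 0.0364
cup [ -34.6 -246.7  343.3]
s 311.6 perp(back-up) 35.7 y -210.7
rot err to target (world) [ 0.117 -0.556  0.004]
```

View pics/scene10.png

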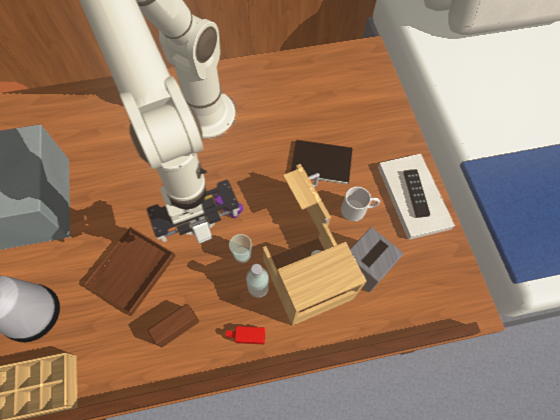

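Call:
arm_command(deltas=[{"linear": [0, -27, 0], "rot": [0, 0, -0.09], "gripper": 1}, {"linear": [0, -27, 0], "rot": [0, 0, -0.09], "gripper": 1}, {"linear": [-1, -27, 0], "rot": [0, 0, -0.09], "gripper": 1}, {"linear": [-1, -27, 0], "rot": [0, 0, -0.09], "gripper": 1}, {"linear": [-1, -27, 0], "rot": [0, 0, -0.09], "gripper": 1}, {"linear": [-2, -27, 0], "rot": [0, 0, -0.09], "gripper": 1}, {"linear": [-2, -27, 0], "rot": [0, 0, -0.09], "gripper": 1}, {"linear": [-2, -27, 0], "rot": [0, 0, -0.09], "gripper": 1}, {"linear": [-1, -27, 0], "rot": [0, 0, -0.09], "gripper": 1}, {"linear": [0, -27, 0], "rot": [0, 0, -0.01], "gripper": 1}, {"linear": [0, 0, -10], "rot": [0.059, 0.081, 0], "gripper": 1}, {"linear": [0, 0, -10], "rot": [0.059, 0.081, 0], "gripper": 1}])

```text
clock: 15.57
position: [0.5815, -0.3269, 0.3254]
eef_rot: [-2.662, -1.355, 0.132]
ft_force: [0.8, 0.8, -0.7]
width: 0.0361
```

```bash
cat > s2.py <<'E'
from rig import manip, eyes
from h import *
from scipy.spatial.transform import Rotation as Rn
s=manip.get_state();M=Rn.from_rotvec(s["eef_rot"]).as_matrix()
print("j",s["joint_pos"].round(2),"p",s["position"].round(4),"f",s["ft_force"].round(1),"w",round(s["width"],4),"t",s["clock"])
p=s["position"];print("tilt",np.degrees(np.arccos(-M[2,2])).round(1),"az z",np.degrees(np.arctan2(M[1,2],M[0,2])).round(1),"x az",np.degrees(np.arctan2(M[1,0],M[0,0])).round(1),"x_z",M[2,0].round(3))
a=np.radians(-42.3);L=np.array([[np.cos(a),np.sin(a)],[-np.sin(a),np.cos(a)]])
for n,off in(("top",-17.5),("foot",93.5)):
    q=p+M[:,2]*off/1000;print(n,q.round(3),"tray",(L@(q[:2]-[.551,-.307])).round(3))
import sys
if len(sys.argv)>1:
    k=sys.argv[1]
    for n in sys.argv[2:]:
        d=eyes.snapshot(n);cv2.imwrite(f"pics/{n}{k}.png",d["image"]);np.savez(f"pics/{n}{k}.npz",**d)
        if n=="side": cv2.imwrite(f"pics/z{n}{k}.png",cv2.resize(d["image"][70:230,260:420],None,fx=3.5,fy=3.5))
        if n=="scene": cv2.imwrite(f"pics/z{n}{k}.png",cv2.resize(d["image"][190:330,60:240],None,fx=4,fy=4))
E
python3 s2.py
```

```text
j [ 0.87  0.64 -0.66  1.24  0.32  1.55  1.18] p [ 0.5815 -0.3269  0.3254] f [ 0.8  0.8 -0.7] w 0.0361 t 15.5667
tilt 10.1 az z 147.2 x az 54.0 x_z -0.01
top [ 0.584 -0.329  0.343] tray [0.039 0.006]
foot [ 0.568 -0.318  0.233] tray [0.02  0.003]
```

Call:
arm_command(deltas=[{"linear": [0, 0, -6], "rot": [0.059, 0.081, 0], "gripper": 1}, {"linear": [0, 0, -6], "rot": [0.059, 0.081, 0], "gripper": 1}, {"linear": [0, 0, -6], "rot": [0.059, 0.081, 0], "gripper": 1}, {"linear": [0, 0, -6], "rot": [0.059, 0.081, 0], "gripper": 1}, {"linear": [0, 0, -6], "rot": [0.059, 0.081, 0], "gripper": 1}, {"linear": [0, 0, -6], "rot": [0.059, 0.081, 0], "gripper": 1}])

```text
clock: 16.07
position: [0.5729, -0.3154, 0.2745]
eef_rot: [-2.238, -1.162, 0.409]
ft_force: [-0.2, 0.4, -1.7]
width: 0.0362
```

```bash
python3 s2.py
```

```text
j [ 0.59  0.94 -0.23  0.87  0.06  2.    1.35] p [ 0.5729 -0.3154  0.2745] f [-0.2  0.4 -1.7] w 0.0362 t 16.0667
tilt 38.2 az z 145.4 x az 55.0 x_z -0.005
top [ 0.582 -0.322  0.288] tray [0.033 0.01 ]
foot [ 0.525 -0.283  0.201] tray [-0.035  0.001]
```

Call:
arm_command(deltas=[{"linear": [-2, 1.5, -12], "rot": [0.0, 0.0, 0], "gripper": 1}, {"linear": [-2, 1.5, -12], "rot": [0.02, 0.028, 0], "gripper": 1}, {"linear": [-2, 1.5, -12], "rot": [0.02, 0.028, 0], "gripper": 1}, {"linear": [-2, 1.5, -12], "rot": [0.02, 0.028, 0], "gripper": 1}, {"linear": [-2, 1.5, -12], "rot": [0.02, 0.028, 0], "gripper": 1}, {"linear": [-2, 1.5, -12], "rot": [0.02, 0.028, 0], "gripper": 1}, {"linear": [-2, 1.5, -12], "rot": [0.02, 0.028, 0], "gripper": 1}, {"linear": [-2, 1.5, -12], "rot": [0.02, 0.028, 0], "gripper": 1}])

```text
clock: 16.73
position: [0.5409, -0.2937, 0.1726]
eef_rot: [-2.056, -1.067, 0.503]
ft_force: [-0.0, -0.7, -1.2]
width: 0.0362
```

```bash
python3 s2.py
```

```text
j [ 0.52  1.08 -0.05  0.92 -0.06  2.01  1.43] p [ 0.5409 -0.2937  0.1726] f [-0.  -0.7 -1.2] w 0.0362 t 16.7333
tilt 50.2 az z 145.0 x az 54.9 x_z -0.002
top [ 0.552 -0.301  0.184] tray [-0.003  0.005]
foot [ 0.482 -0.252  0.113] tray [-0.088 -0.006]
```

Call:
arm_command(deltas=[{"linear": [0, 0, -12], "rot": [0.012, 0.017, 0], "gripper": 1}, {"linear": [0, 0, -12], "rot": [0.012, 0.017, 0], "gripper": 1}, {"linear": [0, 0, -12], "rot": [0.012, 0.017, 0], "gripper": 1}, {"linear": [0, 0, -12], "rot": [0.012, 0.017, 0], "gripper": 1}, {"linear": [0, 0, -12], "rot": [0.012, 0.017, 0], "gripper": 1}, {"linear": [0, 0, -12], "rot": [0.012, 0.017, 0], "gripper": 1}, {"linear": [0, 0, 0], "rot": [0, 0, 0], "gripper": 1}])

```text
clock: 17.32
position: [0.5264, -0.2857, 0.0914]
eef_rot: [-1.963, -1.014, 0.548]
ft_force: [-1.0, 0.1, -2.2]
width: 0.0364
```

```bash
python3 s2.py 11 side scene
```

```text
j [ 0.53  1.22 -0.05  0.89 -0.07  2.01  1.44] p [ 0.5264 -0.2857  0.0914] f [-1.   0.1 -2.2] w 0.0364 t 17.3167
tilt 56.5 az z 144.9 x az 54.7 x_z -0.003
top [ 0.538 -0.294  0.101] tray [-0.018  0.001]
foot [ 0.463 -0.241  0.04 ] tray [-0.11  -0.011]
```

View pics/zside11.png

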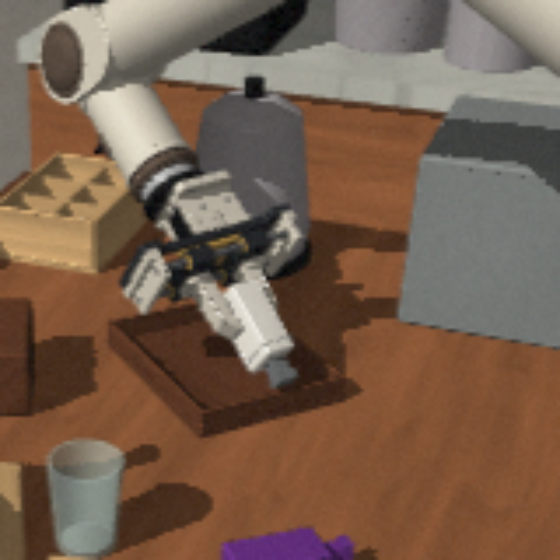

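View pics/zscene11.png

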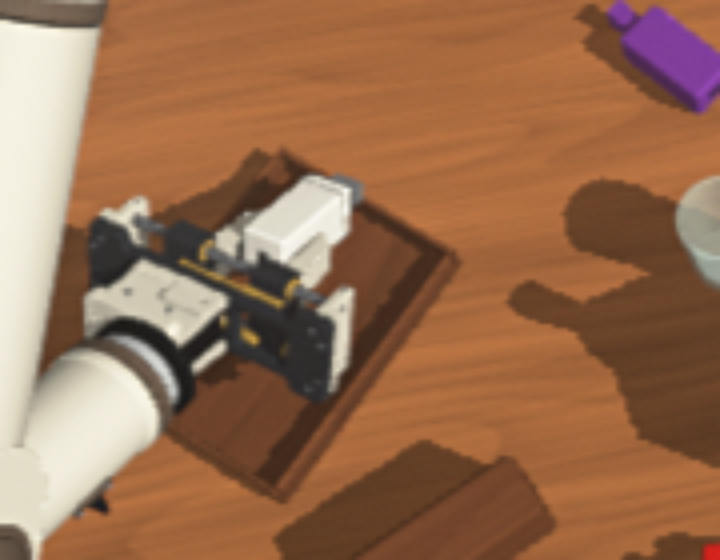

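Call:
arm_command(deltas=[{"linear": [8, -7, 0], "rot": [0, 0, 0], "gripper": 1}, {"linear": [8, -7, 0], "rot": [0, 0, 0], "gripper": 1}, {"linear": [8, -7, 0], "rot": [0, 0, 0], "gripper": 1}, {"linear": [8, -7, 0], "rot": [0, 0, 0], "gripper": 1}, {"linear": [8, -7, 0], "rot": [0, 0, 0], "gripper": 1}, {"linear": [0, 0, -5], "rot": [0, 0, 0], "gripper": 1}, {"linear": [0, 0, 0], "rot": [0, 0, 0], "gripper": 1}])

```text
clock: 18.0
position: [0.5427, -0.3052, 0.0793]
eef_rot: [-2.003, -1.032, 0.524]
ft_force: [-0.4, -0.2, -1.7]
width: 0.0365
```

```bash
python3 s2.py
```

```text
j [ 0.53  1.26 -0.03  0.81 -0.07  2.01  1.46] p [ 0.5427 -0.3052  0.0793] f [-0.4 -0.2 -1.7] w 0.0365 t 18.0
tilt 53.8 az z 144.5 x az 54.5 x_z 0.0
top [ 0.554 -0.313  0.09 ] tray [ 0.007 -0.003]
foot [ 0.481 -0.261  0.024] tray [-0.082 -0.013]
```

Call:
arm_command(deltas=[{"linear": [2, -1.5, -4], "rot": [0, 0, 0], "gripper": 1}, {"linear": [2, -1.5, -4], "rot": [0, 0, 0], "gripper": 1}, {"linear": [1, -1, -4], "rot": [0, 0, 0], "gripper": 1}, {"linear": [0, 0, 0], "rot": [0, 0, 0], "gripper": 1}])

```text
clock: 18.33
position: [0.5472, -0.3086, 0.0667]
eef_rot: [-2.002, -1.032, 0.524]
ft_force: [1.1, -1.1, -1.1]
width: 0.0362
```

```bash
python3 s2.py 12 side
```

```text
j [ 0.53  1.29 -0.03  0.78 -0.07  2.01  1.46] p [ 0.5472 -0.3086  0.0667] f [ 1.1 -1.1 -1.1] w 0.0362 t 18.3333
tilt 53.9 az z 144.5 x az 54.5 x_z 0.0
top [ 0.559 -0.317  0.077] tray [ 0.012 -0.002]
foot [ 0.486 -0.265  0.012] tray [-0.077 -0.013]
```

View pics/zside12.png

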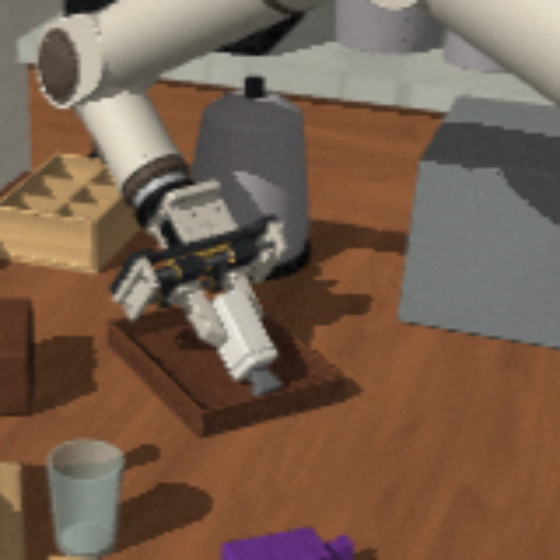

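Call:
arm_command(deltas=[{"linear": [0, 0, -1], "rot": [0, 0, 0], "gripper": 1}, {"linear": [0, 0, 0], "rot": [0, 0, 0], "gripper": 1}, {"linear": [2.5, -1.8, -4], "rot": [0, 0, 0], "gripper": 1}, {"linear": [2, -1.5, -4], "rot": [0, 0, 0], "gripper": 1}, {"linear": [1.7, -1.2, -4], "rot": [0, 0, 0], "gripper": 1}, {"linear": [0, 0, 0], "rot": [0, 0, 0], "gripper": 1}], force=5)

```text
clock: 18.88
position: [0.5515, -0.3119, 0.0536]
eef_rot: [-2.006, -1.033, 0.521]
ft_force: [0.4, -0.1, -0.5]
width: 0.0361
```

```bash
python3 s2.py 13 side
```

```text
j [ 0.52  1.31 -0.02  0.74 -0.08  2.01  1.46] p [ 0.5515 -0.3119  0.0536] f [ 0.4 -0.1 -0.5] w 0.0361 t 18.8833
tilt 53.6 az z 144.5 x az 54.5 x_z 0.001
top [ 0.563 -0.32   0.064] tray [ 0.018 -0.002]
foot [ 0.49  -0.268 -0.002] tray [-0.071 -0.012]
```

View pics/zside13.png

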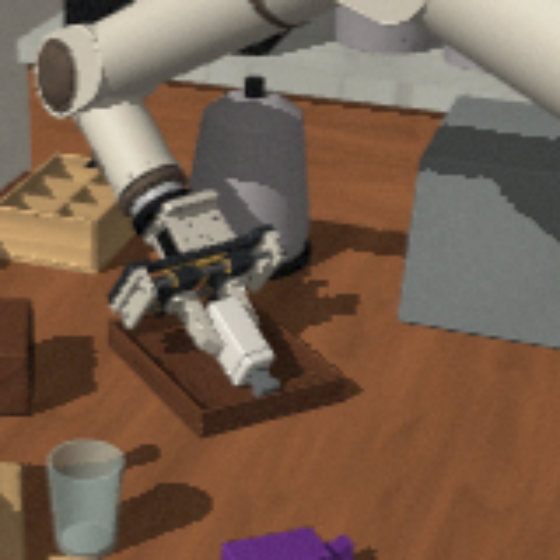

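Call:
arm_command(deltas=[{"linear": [1.5, -1, -4], "rot": [0, 0, 0], "gripper": 1}, {"linear": [1.2, -0.9, -4], "rot": [0, 0, 0], "gripper": 1}, {"linear": [1, -0.7, -4], "rot": [0, 0, 0], "gripper": 1}, {"linear": [0, 0, 0], "rot": [0, 0, 0], "gripper": 1}])

```text
clock: 19.27
position: [0.5546, -0.3141, 0.0413]
eef_rot: [-2.007, -1.034, 0.521]
ft_force: [1.2, -0.5, 0.0]
width: 0.0357
```

```bash
python3 s2.py 14 side scene
```

```text
j [ 0.52  1.34 -0.02  0.72 -0.08  2.02  1.46] p [ 0.5546 -0.3141  0.0413] f [ 1.2 -0.5  0. ] w 0.0357 t 19.2667
tilt 53.6 az z 144.5 x az 54.5 x_z 0.001
top [ 0.566 -0.322  0.052] tray [ 0.021 -0.001]
foot [ 0.493 -0.27  -0.014] tray [-0.067 -0.012]
```

View pics/zside14.png

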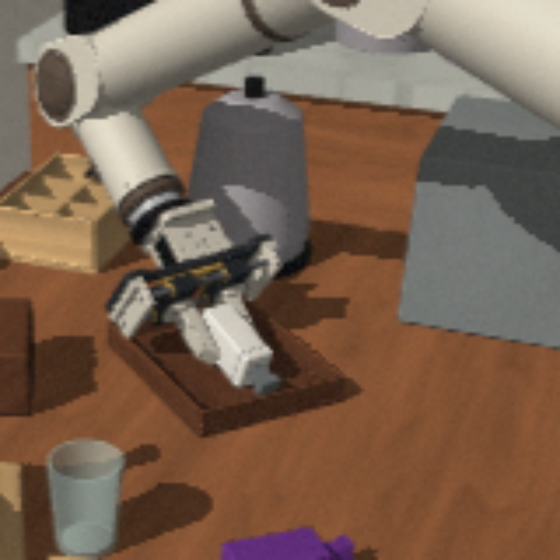

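View pics/zscene14.png

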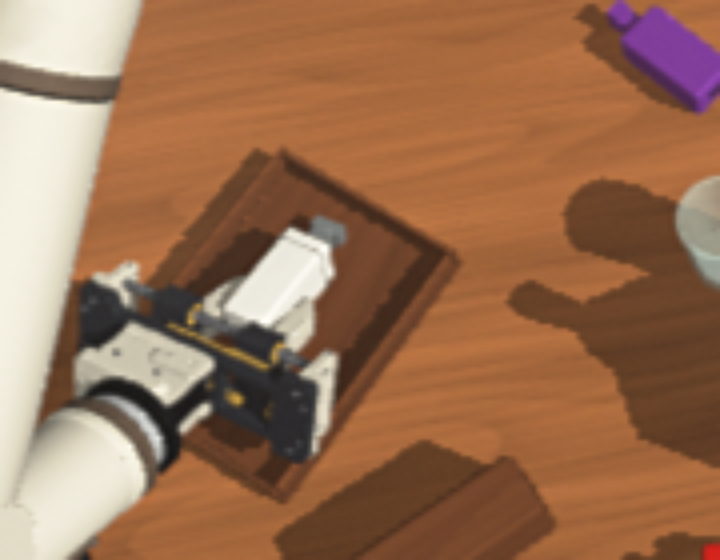

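Call:
arm_command(deltas=[{"linear": [0, 0, 0], "rot": [0, 0, 0], "gripper": -0.2}, {"linear": [0, 0, 0], "rot": [0, 0, 0], "gripper": -0.2}, {"linear": [0, 0, 0], "rot": [0, 0, 0], "gripper": -0.2}, {"linear": [0, 0, 0], "rot": [0, 0, 0], "gripper": -0.2}, {"linear": [0, 0, 0], "rot": [0, 0, 0], "gripper": -0.2}])

```text
clock: 19.78
position: [0.5548, -0.3141, 0.0425]
eef_rot: [-2.008, -1.034, 0.521]
ft_force: [0.0, -1.1, -0.2]
width: 0.0547
```

```bash
python3 s2.py 15 side scene
```

```text
j [ 0.52  1.34 -0.02  0.72 -0.08  2.02  1.46] p [ 0.5548 -0.3141  0.0425] f [ 0.  -1.1 -0.2] w 0.0547 t 19.7833
tilt 53.5 az z 144.5 x az 54.5 x_z 0.001
top [ 0.566 -0.322  0.053] tray [ 0.022 -0.001]
foot [ 0.494 -0.27  -0.013] tray [-0.067 -0.012]
```

View pics/zside15.png

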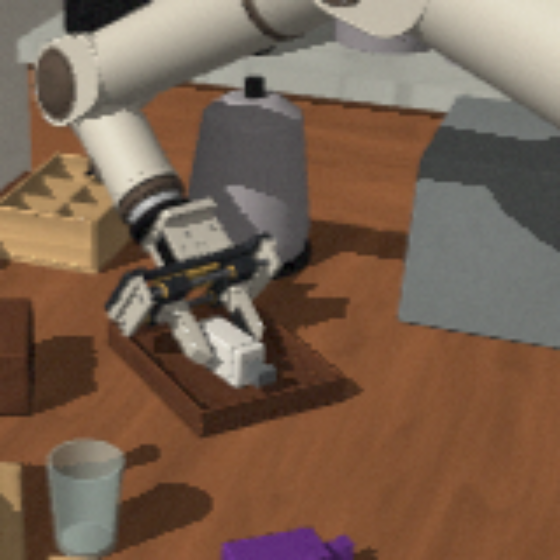

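View pics/zscene15.png

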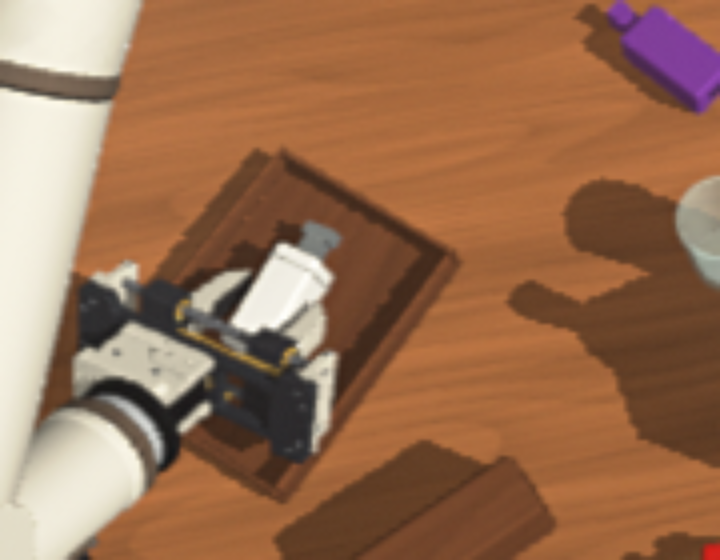

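Call:
arm_command(deltas=[{"linear": [4, -3, 8], "rot": [0, 0, 0], "gripper": -0.2}, {"linear": [6, -5, 10], "rot": [0, 0, 0], "gripper": -0.2}, {"linear": [8, -6, 15], "rot": [0, 0, 0], "gripper": -0.2}, {"linear": [4, -3, 20], "rot": [0, 0, 0], "gripper": -0.2}, {"linear": [0, 0, 25], "rot": [-0.03, -0.04, 0], "gripper": -0.2}, {"linear": [0, 0, 30], "rot": [-0.059, -0.081, 0], "gripper": -0.2}, {"linear": [0, 0, 30], "rot": [-0.059, -0.081, 0], "gripper": -0.2}, {"linear": [-10, -10, 30], "rot": [-0.059, -0.081, 0], "gripper": -0.2}, {"linear": [-20, -20, 20], "rot": [-0.059, -0.081, 0], "gripper": -0.2}, {"linear": [-20, -20, 0], "rot": [-0.059, -0.081, 0], "gripper": -0.2}, {"linear": [-25, -20, 0], "rot": [-0.05, -0.07, 0], "gripper": -0.2}, {"linear": [0, 0, 0], "rot": [0, 0, 0], "gripper": -0.2}])

```text
clock: 20.88
position: [0.4709, -0.3926, 0.2275]
eef_rot: [-2.595, -1.314, 0.183]
ft_force: [-1.4, -1.4, -0.7]
width: 0.0554
```

```bash
python3 s2.py 16 side scene
```

```text
j [0.64 0.59 0.01 1.46 0.01 1.36 1.58] p [ 0.4709 -0.3926  0.2275] f [-1.4 -1.4 -0.7] w 0.0554 t 20.8833
tilt 14.9 az z 145.7 x az 53.8 x_z -0.009
top [ 0.475 -0.395  0.244] tray [ 0.003 -0.117]
foot [ 0.451 -0.379  0.137] tray [-0.025 -0.121]
```

View pics/side16.png

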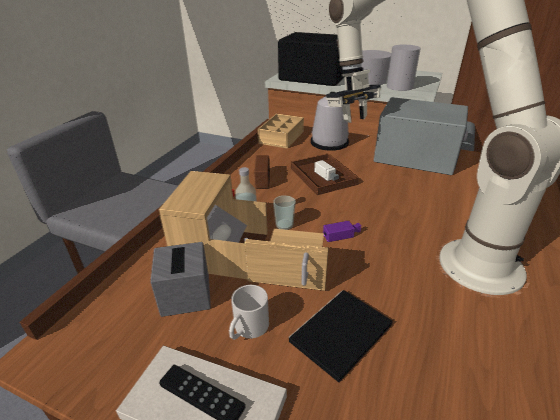

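View pics/scene16.png

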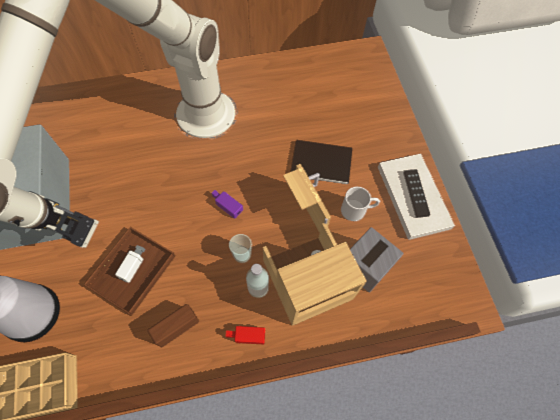

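Call:
arm_command(deltas=[{"linear": [0, 10, 30], "rot": [0, 0, 0], "gripper": -0.2}, {"linear": [0, 10, 30], "rot": [0, 0, 0], "gripper": -0.2}, {"linear": [0, 10, 20], "rot": [0, 0, 0], "gripper": -0.2}, {"linear": [0, 0, 0], "rot": [0, 0, 0], "gripper": -0.2}, {"linear": [0, 0, 0], "rot": [0, 0, 0], "gripper": -0.2}])

```text
clock: 21.4
position: [0.4829, -0.3561, 0.3055]
eef_rot: [-2.583, -1.331, 0.174]
ft_force: [-0.4, 0.0, 0.3]
width: 0.0552
```

```bash
python3 s2.py 17 side scene; python3 - <<'E'
from h import *
a=-42.3;a=np.radians(a);L=np.array([[np.cos(a),np.sin(a)],[-np.sin(a),np.cos(a)]])
for n,b in(("scene",(85,225,180,315)),("side",(290,150,360,195))):
    d=dict(np.load(f"pics/{n}17.npz"));P=cloud(d);x0,y0,x1,y1=b
    hsv=cv2.cvtColor(d["image"],cv2.COLOR_BGR2HSV)
    m=(hsv[...,1]<70)&(hsv[...,2]>60);k=np.zeros_like(m);k[y0:y1,x0:x1]=m[y0:y1,x0:x1]
    q=P[k];q=q[(q[:,2]<.1)];t=(q[:,:2]-[.551,-.307])@L.T
    print(n,len(q),"z",np.nanpercentile(q[:,2],[2,50,98]).round(3),"tray",np.nanmin(t,0).round(3),np.nanmax(t,0).round(3))
for n in("scene","side"):
    A=cv2.imread(f"pics/{n}0.png").astype(int);B=cv2.imread(f"pics/{n}17.png").astype(int)
    D=(abs(A-B).max(2)>50).astype(np.uint8)*255
    cv2.imwrite(f"pics/d{n}.png",D)
E
```

```text
j [ 0.6   0.5  -0.01  1.41 -0.    1.49  1.54] p [ 0.4829 -0.3561  0.3055] f [-0.4  0.   0.3] w 0.0552 t 21.4
tilt 14.9 az z 144.6 x az 54.5 x_z -0.0
top [ 0.487 -0.359  0.322] tray [-0.013 -0.082]
foot [ 0.463 -0.342  0.215] tray [-0.041 -0.085]
scene 581 z [0.001 0.044 0.051] tray [-0.079 -0.203] [0.039 0.019]
side 331 z [0.005 0.035 0.051] tray [-0.076 -0.062] [0.108 0.019]
```

View pics/dscene.png

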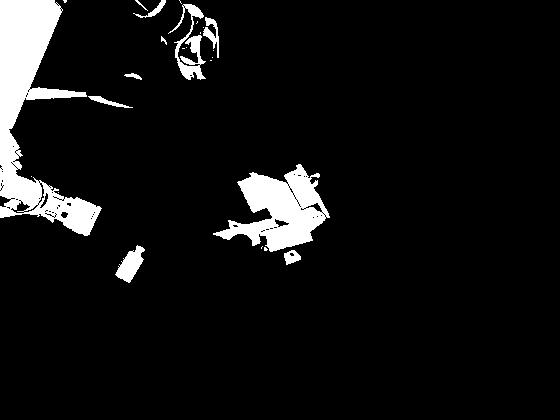

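View pics/zscene17.png

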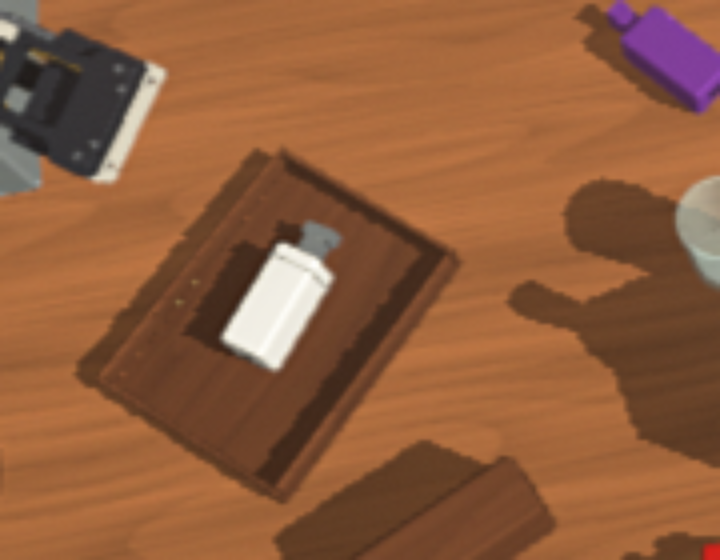

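View pics/dside.png

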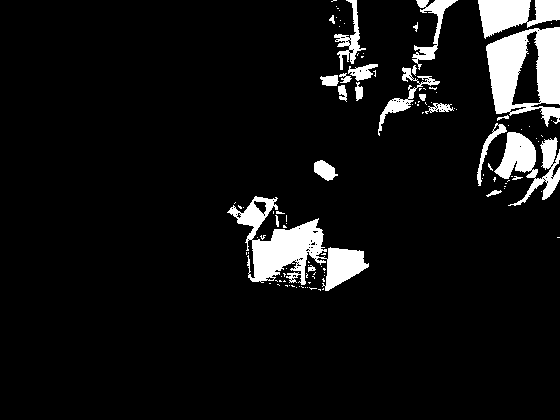

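```bash
python3 -c "
from rig import manip
print(manip.get_state()['joint_vel'].round(4));print(manip.job_done())"
```

```text
[ 0.0072  0.0154  0.0098  0.0184 -0.0007 -0.0033 -0.0002]
the job is handed in; nothing more can be done
None
```

I opened the cupboard door by its handle to about 1.5 rad and left it open. I then pulled the charger straight out of the right-hand socket and laid it flat in the tray. The job was handed in at about 21.5 s, and no verdict was reported.

- **Laying it down:** With the charger tilted about 54 degrees and its foot near the tray floor, I eased the grip to 5 N and lowered it until it was almost flat. I then let go, so it only settled the last centimetre or so.
- **Charger in the tray:** In the last pictures it lies flat and clear of the fingers, with its top surface about 50 mm above the desk. It spans about -79 to +39 mm along the tray, inside the walls. The colour mask also caught a few stray pixels outside the tray, so the extents across the tray and those from the side camera are not clean; in the picture it lies well inside.
- **Everything else:** A before-and-after image comparison shows changes only at the arm, the door with its shadows, and the charger. The glass, bottle, mug and the other desk items, and the visible part of the night-light, show no change.
- **Joint 6:** It ran very close to its upper range limit (2.02 rad) while I tilted the charger over the tray; the readings showed it at the limit to two decimals.

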